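Key the cable hub's cover home

ROBOT

A 6-joint arm with a two-finger parallel gripper is mounted at the origin on a cart in front of the work surface, level with it; the furniture and walls round the work are solid. World frame = base frame: x ahead of the robot, y to its left, z up, the work surface at z = 0. Lengths are in m, angles in rad, forces in N, time in s.
With the tool pointing down it reaches from about 0.325 to 0.775 m from the base axis. Payload 5.5 kg.
Tool frame: the origin (TCP) lies between the finger pads; the fingertips stand 19 mm ahead of it and the grasp point (between the pads) is the TCP (env.tips_ahead is the distance from the TCP to the fingertips, in m); z points along the fingers, y is the line along which they close (so a half turn about z gives the same grasp; the last joint's range is limited). The gripper opens to 88 mm and grips with 3 to 60 N. Pads are 20 mm wide; open, the fingers measure 115 mm over their backs; the gripper's body (75 mm by 178 mm) begins 61 mm behind the grasp point.
Start: joints at [-1.378, 0.091, 1.231, -0, 1.82, -0.057], TCP at [0.148, -0.581, 0.242] pointing down, gripper open.
Joint ranges: [-2.87, 2.87], [-0.86, 2.18], [0.17, 2.46], [-1.51, 4.65], [0.06, 2.69], [-2.65, 2.65]. Speed limits (rad/s): [2.57, 2.57, 3.01, 3.14, 3.14, 3.14].

INTERFACE

Orientations are given as [roll, pitch, yaw] about the fixed x, y, z axes, in that order (R = Rz(yaw) Ry(pitch) Rx(roll)).
In Python, from workcell import env gives the robot as it stands.
- The arm moves only by the tool play_rows, never from a script. Its argument "commands" is a list of rows, each an object of numbers: "rx", "ry", "rz": the turn, a rotation vector about the tool's x, y, z normalised to -1 to 1, where 1 is 0.12 rad; "x", "y", "z": the shift along the tool's x, y, z normalised to -1 to 1, where 1 is 0.04 m; "grip": the opening, from 0 (shut) to 1 (fully open). A call has 1 to 5 rows; each row shifts and turns the commanded pose from where the row before left it, along the tool's axes as they then stand; what a row does not reach is not made up. A row lasts 1/10 s, in which the tool goes at most 50 mm and 8.59 degrees, less where a joint would pass 70% of its speed; a pose out of reach is approached as far as the arm can. A call with a number of a shift or a turn outside -1 to 1 is refused whole. A call with a gripper value outside its range is refused whole. The fingers move at their own pace and stop on an object; the grip force is fixed at half the most. Time passes only in rows, so rows that do not move let the fingers close. It gives the time, the measured TCP pose, the force, the opening and the grip force at its end, in the units of the state.
- env.state(): the state, without advancing time (a new reading comes with each control period).
- env.snapshot(name): name is "side" or "top"; returns a dict with "img" (420x560x3 uint8, red, green, blue), "range_z" (420x560 float32, m along the optical axis (not along the pixel's ray), 0 where there is no reading), "fx", "fy", "cx", "cy" (pixels), "k1" (the pictures are not rectified: a ray, as slopes to the right and down, at radius r is drawn at 1 + k1 r^2 times it, then the intrinsics apply), "R" (3x3) and "t" (3): a world point X has camera coordinates R X + t. Camera axes: x right, y down, z forward; pixel columns grow to the right and rows downward; lengths in m; the calibration is good to about 2 mm. A picture is of the moment at which its call begins.
- env.job_done(): hands the job in; it is judged then, once.
The state is a dict: "clock": time; "joint_pos": joint angles; "joint_velocities": joint speeds; "joint_efforts": joint torques, N m; "eef_pos": TCP position; "tool_rot": TCP orientation; "force": force on the tool from outside, world axes, zero at the start; "ft_torque": the same for the moment, N m; "finger_gap": finger opening in m; "finger_force": force on a finger pad.
Only numpy, scipy, OpenCV 4.12 (cv2) and the standard library are available. Lean on these libraries where they do the work, as an engineer would, in place of code of your own. Each camera call takes 0.05 s, during which the arm holds its last target. There are 200 camera calls.

TASK

The round cover of the cable hub on the desk stands proud, turned the wrong way. With a fingertip, push it round by the rib on its top until the notch in its edge meets the pin on the hub's lug, then press it down fully home and draw back. Only push: do not pinch the rib or lift the cover, and leave the other things on the desk as they are.

Things in the scene. Friction and masses are not known exactly. Their poses are not given: they have to be found in the camera images.
- cable_hub: black round hub fixed to the desk: drum 150 mm across, rim 40 mm above the desk; origin on its axis at desk level. Along its +x axis a square lug 22 mm wide sticks out to 92 mm from the axis, visible from above beyond the cover, and shows where the pin is; it may point any way. A steel spindle 20 mm thick on the axis, 60 mm tall, passes through the cover's middle with about 1 mm of play
- pin (a point): tip of the fixed upright steel pin, 70 mm from the hub's axis on its +x side, 48 mm above the desk, mostly hidden under the cover's edge; 10 mm thick with a round (domed) tip
- cover: the cover: loose white plastic disc, 148 mm across, 8 mm thick, 0.2 kg; origin at the middle of its underside (49 mm above the desk at the start, 40 mm when home on the hub's rim), z up, x towards its notch. Starts turned 0.8 to 5.45 rad counterclockwise from its place (its place: its x along the hub's x). Turns on the spindle both ways with light friction
- lift_ring (a joint): ring inside the hub, under the cover, that carries it level: how far it is pushed down, m; 0 at the start, 0.009 with the cover home. A stiff slide: takes about 5 N on the cover to push down and stays where it is left. Pressed off the pin, the cover is stopped there after 1 mm and only tips on the pin, its other side going down
- notch (a point): middle of the notch in the cover's edge, at its top face, 70 mm from the axis on its +x side: a slot 13 mm wide, open outwards and right through, 12 mm deep radially. The cover goes down only when this lies over the pin; the pin's round tip guides it if it is no more than about 2 mm off
- cover_middle (a point): middle of the cover's flat top face, 57 mm above the desk at the start and 48 mm when home. Everything but the rib and the spindle's end is flat and free to press on, e.g. 35 mm from the axis on the notch side
- rib_top (a point): middle of the top edge of the straight radial black finger rib on the cover, on the far side of the axis from the notch, 37 mm from the axis. The rib runs from 18 to 56 mm from the axis, is 17 mm wide; its sides are 12 mm tall, its thin crown 14 mm, above the cover's top face. Push its side to turn the cover, either way
- rib_left: one long side of the rib (faces the cover's -y); origin at the middle of its foot
- rib_right: other long side of the rib (faces the cover's +y); origin at the middle of its foot
- calculator: bystander near the hub: desk calculator, 149x108x26 mm, origin under its centre; loose
- tape_roll: bystander near the hub: lying roll of tape, 98 mm across, 25 mm high, origin under its centre; loose
- binder_clip: bystander near the hub: black binder clip, 42x41x26 mm, origin under its centre; loose
- glue_stick: bystander near the hub: upright glue stick, 26 mm thick, 90 mm high, origin under its centre; loose
- eraser: bystander near the hub: block eraser, 23x55x14 mm, origin under its centre; loose
Things that resemble listed ones, but are neither listed nor needed, are in the scene too. Leave any green or purple look-alike of the cover alone.

How it is judged:
By the outcome, as a careful person would: the job done as asked, in the order asked, and still so for the second after the job is handed in, with the robot touching nothing.
It also fails if it takes over 64 s, if anything falls off the work surface, if the arm or the gripper's body presses on something with over 40 N, if the wrist force passes 120 N, or if a joint passes its speed limit or range.

## Working session

There is one attempt and no reset: what is moved stays moved. The work goes in short steps, Python scripts to look and compute and a tool call to move; the robot and the scene stay as the last step left them, time stands still between calls to the robot, and variables do not carry over. Pictures are saved under pics/ and viewed, at most 10 in all, crops included, and the job is handed in when it is done.

Besides the shell and the picture viewer there is one more tool, called by a JSON object that holds its "method" and its "body". play_rows: Moves the arm, as the interface text tells. Scaled input: -1 to 1 covers 0.04 m each way for a shift and 0.12 rad each way for a turn. Its arguments: {"type":"object","properties":{"commands":{"type":"array"}},"required":["commands"]}

```bash
mkdir -p pics; ls; cat > h.py <<'E'
import numpy as np,cv2
from workcell import env
def ray(s,u,v):
    p=np.array([(u-s['cx'])/s['fx'],(v-s['cy'])/s['fy']]);q=p.copy()
    for _ in range(30): q=p/(1+s['k1']*(q@q))
    R=np.array(s['R']);t=np.array(s['t'])
    return -R.T@t, R.T@np.array([*q,1.])
def at(s,u,v,z):
    c,d=ray(s,u,v); return c+d*(z-c[2])/d[2]
def dep(s,u,v):
    c,d=ray(s,u,v); return c+d*s['range_z'][int(v),int(u)]
E
python3 - <<'E'
from h import *
for n in ('top','side'):
    s=env.snapshot(n); cv2.imwrite(f'pics/{n}0.png',cv2.resize(s['img'][:,:,::-1],(784,588),interpolation=cv2.INTER_CUBIC))
    print(n,s['fx'],s['cx'],s['cy'],s['k1'],np.round(-np.array(s['R']).T@s['t'],3))
print(env.state())
E
```

```text
pics
top 389.34722499941125 278.1597386170515 207.84946735861465 -0.06931003817811593 [0.452 0.079 0.917]
side 440.6852882197912 286.48640737502626 215.6867269597097 0.010131732394781304 [0.493 0.75  0.709]
{'clock': 0.1, 'joint_pos': array([-1.37768106e+00,  9.18118873e-02,  1.23176558e+00, -2.94414308e-05,
        1.81980764e+00, -5.66724552e-02]), 'joint_velocities': array([-0.00014407, -0.002562  , -0.00234251, -0.00085842,  0.00036069,
        0.00078113]), 'joint_efforts': array([ 2.32426202e-03, -4.47858524e+01, -4.07569957e+01,  7.01569766e-02,
        2.84572772e-02, -1.23942605e-04]), 'eef_pos': array([ 0.14827892, -0.58114655,  0.24060291]), 'tool_rot': array([-3.13980146e+00, -7.30281627e-05,  2.49780423e-01]), 'force': array([-0.56625696,  0.08655197, -1.2355902 ]), 'ft_torque': array([ 0.01423089, -0.01375379, -0.02137682]), 'finger_force': 0.0, 'finger_gap': 0.08770874100133476}
```

View pics/top0.png

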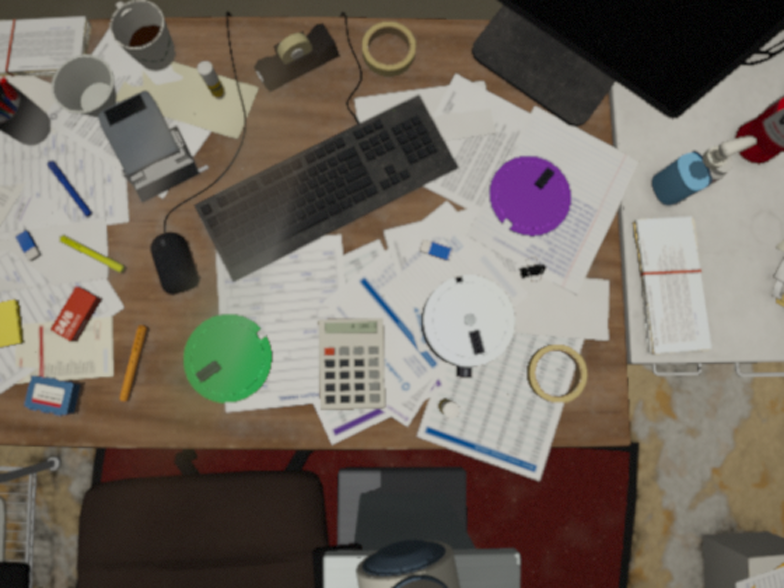

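View pics/side0.png

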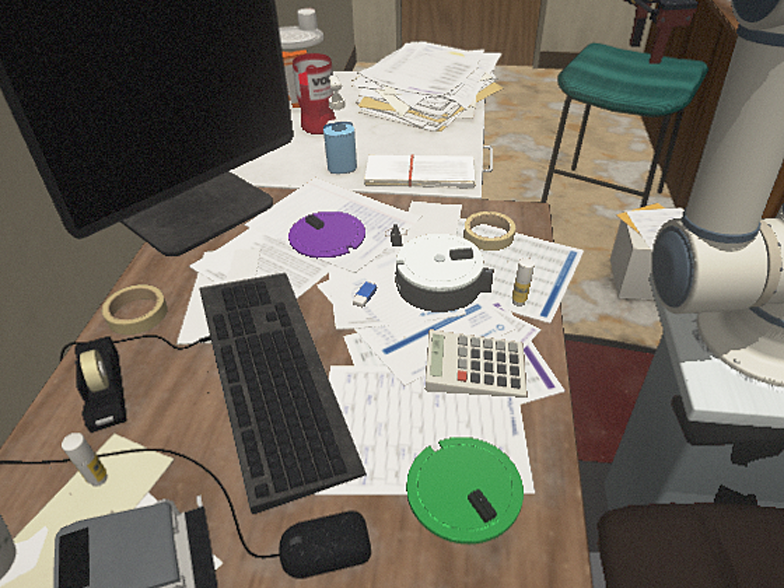

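The white cover is at about (469,320) in the top view, with the rib at (477,342). A dark mark at (459,280) looks like the notch and one at (465,371) like the lug. I'll enlarge to check.

```bash
python3 - <<'E'
from h import *
s=env.snapshot('top'); c=s['img'][185:285,285:385,::-1]
cv2.imwrite('pics/c1.png',cv2.resize(c,(600,600),interpolation=cv2.INTER_CUBIC))
E
```

```text
(no output)
```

View pics/c1.png

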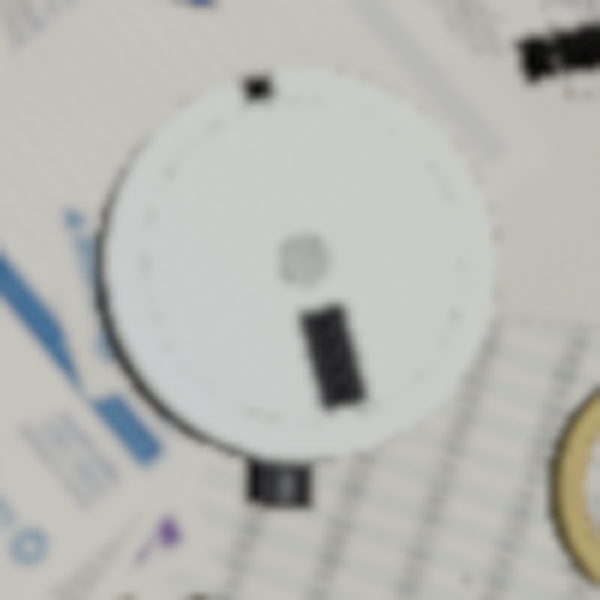

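In the crop the notch is at (258,88), the spindle at (304,259), the rib centre at (333,357), and the lug runs from (248..310, 460) to an outer edge at (279,506).

```bash
python3 - <<'E'
from h import *
s=env.snapshot('top')
P=lambda x,y,z:at(s,285+(x+.5)/6-.5,185+(y+.5)/6-.5,z)
sp=P(304,259,.060);no=P(258,90,.057);rb=P(333,357,.071)
print('depth lug',dep(s,285+279/6,185+485/6),'disc',dep(s,285+200/6,185+300/6),'rib',dep(s,285+333/6,185+357/6))
g=s['img'][185:285,285:385].min(2)
m=(g>150).astype(np.uint8)
# disc ellipse by extremes: left104 right496 top66 bottom 460 
dc=[(P(104,262,.057)+P(496,262,.057))/2,(P(300,66,.057)+P(300,460,.057))/2]
print('sp',sp,'disc',dc,np.linalg.norm(P(104,262,.057)-P(496,262,.057)))
for z in(.03,.04):
  lg=P(279,485,z);le=P(279,506,z);print(z,lg,le,np.linalg.norm(le-sp),np.arctan2(*(le-sp)[1::-1]), np.linalg.norm((P(248,490,z)-P(310,490,z))))
for n,p in(('notch',no),('rib',rb)):
  d=(p-sp)[:2];print(n,p,np.hypot(*d),np.arctan2(d[1],d[0]))
d=(no-rb);print(np.arctan2(d[1],d[0]))
for n,x,y in(('clip',565,50),('tape',600,480)): print(n,P(x,y,.026))
print('glue',at(s,448/1.4,408/1.4,.09),'calc',at(s,385/1.4,360/1.4,.026))
E
```

```text
depth lug [ 0.44461337 -0.06501318  0.03826315] disc [ 0.51283548 -0.03399114  0.05566959] rib [ 0.49107075 -0.08079881  0.0682729 ]
sp [ 0.52860539 -0.07144306  0.06      ] disc [array([ 0.52773379, -0.07080789,  0.057     ]), array([ 0.52818912, -0.07052151,  0.057     ])] 0.14676438345760084
0.03 [ 0.4454882  -0.06543387  0.03      ] [ 0.43761164 -0.06529184  0.03      ] 0.09600885317928713 3.0740948076635055 0.023610683057782005
0.04 [ 0.44556021 -0.06380352  0.04      ] [ 0.4377724  -0.06366309  0.04      ] 0.09333358675887317 3.056149726484898 0.023344620414747413
notch [ 0.59243085 -0.05600386  0.057     ] 0.06566626777913896 0.23733809527993918
rib [ 0.49185472 -0.07938805  0.071     ] 0.037599655654846666 -2.92868298434641
0.22844373218888198
clip [ 0.61378736 -0.18254009  0.026     ]
tape [ 0.44658757 -0.19008842  0.026     ]
glue [ 0.39183595 -0.03130177  0.09      ] calc [0.46455371 0.06180854 0.026     ]
```

{"method": "play_rows", "body": {"commands": [{"x": 0.4, "y": -0.38, "grip": 0}, {"x": 0.8, "y": -0.76, "grip": 0}, {"x": 0.8, "y": -0.76, "grip": 0}, {"x": 0.8, "y": -0.76, "grip": 0}, {"x": 0.8, "y": -0.76, "grip": 0}]}}

```text
schema error: expected keys rx, ry, rz, x, y, z, grip
```

{"method": "play_rows", "body": {"commands": [{"x": 0.8, "y": -0.76, "grip": 0}, {"x": 0.8, "y": -0.76, "grip": 0}, {"x": 0.8, "y": -0.76, "grip": 0}, {"x": 0.8, "y": -0.76, "grip": 0}, {"x": 0.8, "y": -0.76, "grip": 0}]}}

```text
schema error: expected keys rx, ry, rz, x, y, z, grip
```

{"method": "play_rows", "body": {"commands": [{"x": 0.8, "y": -0.76, "grip": 0}, {"x": 0.8, "y": -0.76, "grip": 0}, {"x": 0.8, "y": -0.76, "grip": 0}, {"x": 0.8, "y": -0.76, "grip": 0}, {"x": 0.5, "y": -0.48, "grip": 0}]}}

```text
schema error: expected keys rx, ry, rz, x, y, z, grip
```

{"method": "play_rows", "body": {"commands": [{"grip": 0}, {"grip": 0}]}}

```text
schema error: expected keys rx, ry, rz, x, y, z, grip
```

{"method": "play_rows", "body": {"commands": [{"rx": 0, "ry": 0, "rz": 0, "x": 0.4, "y": -0.38, "z": 0, "grip": 0}, {"rx": 0, "ry": 0, "rz": 0, "x": 0.8, "y": -0.76, "z": 0, "grip": 0}, {"rx": 0, "ry": 0, "rz": 0, "x": 0.8, "y": -0.76, "z": 0, "grip": 0}, {"rx": 0, "ry": 0, "rz": 0, "x": 0.8, "y": -0.76, "z": 0, "grip": 0}, {"rx": 0, "ry": 0, "rz": 0, "x": 0.8, "y": -0.76, "z": 0, "grip": 0}]}}

```text
clock: 0.7
eef_pos: [0.2546, -0.4117, 0.2414]
tool_rot: [-3.141, -0.0, 0.249]
force: [0.9, -0.6, 0.7]
finger_gap: 0.0514
finger_force: 0.0
```

{"method": "play_rows", "body": {"commands": [{"rx": 0, "ry": 0, "rz": 0, "x": 0.8, "y": -0.76, "z": 0, "grip": 0}, {"rx": 0, "ry": 0, "rz": 0, "x": 0.8, "y": -0.76, "z": 0, "grip": 0}, {"rx": 0, "ry": 0, "rz": 0, "x": 0.8, "y": -0.76, "z": 0, "grip": 0}, {"rx": 0, "ry": 0, "rz": 0, "x": 0.8, "y": -0.76, "z": 0, "grip": 0}, {"rx": 0, "ry": 0, "rz": 0, "x": 0.8, "y": -0.76, "z": 0, "grip": 0}]}}

```text
clock: 1.2
eef_pos: [0.372, -0.2247, 0.2416]
tool_rot: [3.141, -0.0, 0.25]
force: [0.8, -1.4, -0.0]
finger_gap: 0.0112
finger_force: 0.0
```

{"method": "play_rows", "body": {"commands": [{"rx": 0, "ry": 0, "rz": 0, "x": 0.8, "y": -0.76, "z": 0, "grip": 0}, {"rx": 0, "ry": 0, "rz": 0, "x": 0.8, "y": -0.76, "z": 0, "grip": 0}, {"rx": 0, "ry": 0, "rz": 0, "x": 0.8, "y": -0.76, "z": 0, "grip": 0}, {"rx": 0, "ry": 0, "rz": 0, "x": 0.4, "y": -0.38, "z": 0, "grip": 0}, {"rx": 0, "ry": 0, "rz": 0, "x": 0, "y": 0, "z": 0, "grip": 0}]}}

```text
clock: 1.7
eef_pos: [0.4545, -0.0933, 0.2412]
tool_rot: [-3.141, 0.0, 0.254]
force: [-0.7, -1.2, 0.2]
finger_gap: 0.0006
finger_force: 0.0
```

{"method": "play_rows", "body": {"commands": [{"rx": 0, "ry": 0, "rz": 0, "x": 0.93, "y": -0.85, "z": 0, "grip": 0}, {"rx": 0, "ry": 0, "rz": 0, "x": 0, "y": 0, "z": 1, "grip": 0}, {"rx": 0, "ry": 0, "rz": 0, "x": 0, "y": 0, "z": 1, "grip": 0}, {"rx": 0, "ry": 0, "rz": 0, "x": 0, "y": 0, "z": 1, "grip": 0}, {"rx": 0, "ry": 0, "rz": 0, "x": 0, "y": 0, "z": 0.5, "grip": 0}]}}

```text
clock: 2.2
eef_pos: [0.4789, -0.0546, 0.0974]
tool_rot: [-3.14, 0.005, 0.249]
force: [-0.9, -0.2, -0.3]
finger_gap: 0.0003
finger_force: 0.0
```

```bash
python3 - <<'E'
from h import *
print(env.state()['eef_pos'])
s=env.snapshot('side'); c=s['img'][110:230,260:400,::-1]
cv2.imwrite('pics/s1.png',cv2.resize(c,None,fx=5,fy=5,interpolation=cv2.INTER_CUBIC))
E
```

```text
[ 0.47891777 -0.05459267  0.09739102]
```

View pics/s1.png

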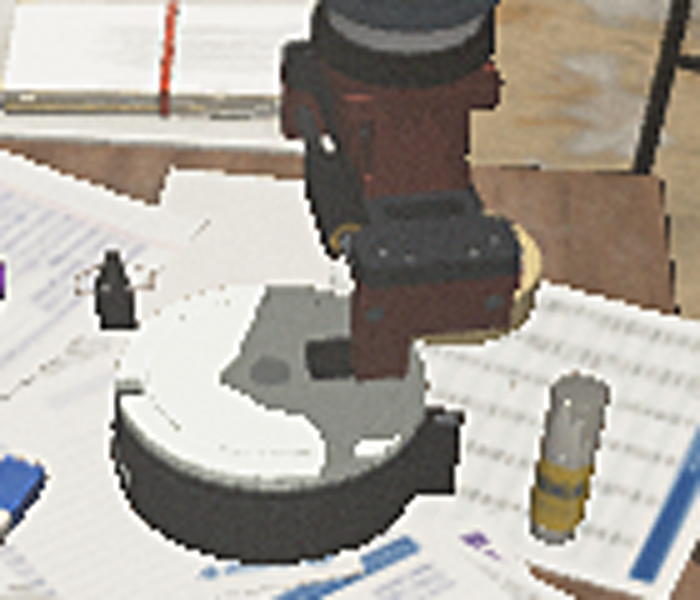

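The side view shows the fingertip just on the +y side of the rib, around crop (380,375), and still above the cover. I'll go down there with a little more clearance.

{"method": "play_rows", "body": {"commands": [{"rx": 0, "ry": 0, "rz": 0, "x": 0.05, "y": -0.12, "z": 0.0, "grip": 0}, {"rx": 0, "ry": 0, "rz": 0, "x": 0, "y": 0, "z": 0.25, "grip": 0}, {"rx": 0, "ry": 0, "rz": 0, "x": 0, "y": 0, "z": 0.1, "grip": 0}, {"rx": 0, "ry": 0, "rz": 0, "x": 0, "y": 0, "z": 0, "grip": 0}]}}

```text
clock: 2.65
eef_pos: [0.482, -0.0488, 0.0879]
tool_rot: [3.141, -0.0, 0.25]
force: [-0.3, 0.1, 0.2]
finger_gap: 0.0006
finger_force: 0.0
```

{"method": "play_rows", "body": {"commands": [{"rx": 0, "ry": 0, "rz": 0, "x": 0, "y": 0, "z": 0.15, "grip": 0}, {"rx": 0, "ry": 0, "rz": 0, "x": 0, "y": 0.1, "z": 0, "grip": 0}, {"rx": 0, "ry": 0, "rz": 0, "x": 0, "y": 0.1, "z": 0, "grip": 0}, {"rx": 0, "ry": 0, "rz": -0.4, "x": -0.023, "y": 0.09, "z": 0, "grip": 0}, {"rx": 0, "ry": 0, "rz": -0.8, "x": -0.047, "y": 0.098, "z": 0, "grip": 0}]}}

```text
clock: 3.15
eef_pos: [0.4835, -0.0649, 0.0819]
tool_rot: [3.141, -0.0, 0.396]
force: [0.3, 1.9, -1.1]
finger_gap: 0.0004
finger_force: 0.6
```

{"method": "play_rows", "body": {"commands": [{"rx": 0, "ry": 0, "rz": -0.8, "x": -0.047, "y": 0.098, "z": 0, "grip": 0}, {"rx": 0, "ry": 0, "rz": -0.8, "x": -0.047, "y": 0.098, "z": 0, "grip": 0}, {"rx": 0, "ry": 0, "rz": -0.8, "x": -0.047, "y": 0.098, "z": 0, "grip": 0}, {"rx": 0, "ry": 0, "rz": -0.4, "x": -0.023, "y": 0.048, "z": 0, "grip": 0}, {"rx": 0, "ry": 0, "rz": 0, "x": 0, "y": 0, "z": 0, "grip": 0}]}}

```text
clock: 3.65
eef_pos: [0.4843, -0.08, 0.0818]
tool_rot: [3.142, 0.0, 0.73]
force: [-0.9, 0.4, -0.4]
finger_gap: 0.0002
finger_force: 0.1
```

```bash
cat >> h.py <<'E'
C=np.array([.528,-.071])
def tool():
    st=env.state();p=st['eef_pos'];y=st['tool_rot'][2];d=p[:2]-C
    print('tool x,y of tcp rel axis',np.round([d@[np.cos(y),np.sin(y)],d@[np.sin(y),-np.cos(y)]],4),'z',p[2].round(4),'yaw',y.round(4),'f',st['force'].round(2))
E
python3 - <<'E'
from h import *
tool()
s=env.snapshot('top'); c=s['img'][185:285,285:385,::-1]
cv2.imwrite('pics/c2.png',cv2.resize(c,(600,600),interpolation=cv2.INTER_CUBIC))
E
```

```text
tool x,y of tcp rel axis [-0.0385 -0.0224] z 0.0818 yaw 0.7296 f [-0.88  0.44 -0.38]
```

View pics/c2.png

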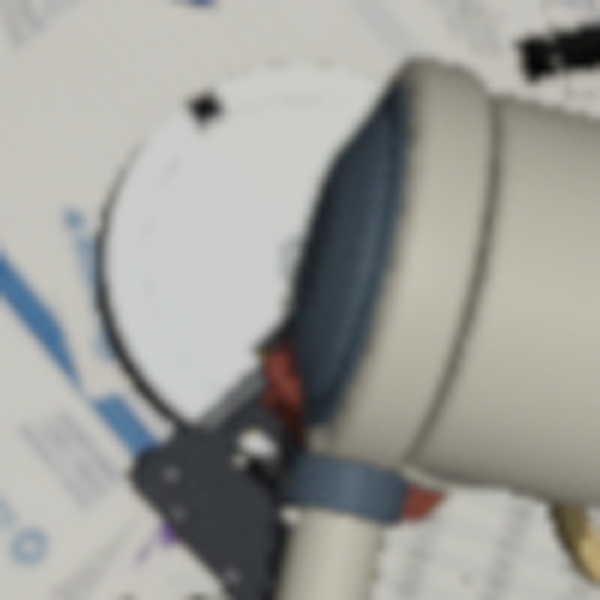

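The notch has moved to crop (205,107), so the push works. The tip turns out thinner than I assumed, so I'll take up the skew and go on.

{"method": "play_rows", "body": {"commands": [{"rx": 0, "ry": 0, "rz": 0, "x": -0.02, "y": 0.11, "z": 0, "grip": 0}, {"rx": 0, "ry": 0, "rz": 0, "x": -0.02, "y": 0.11, "z": 0, "grip": 0}, {"rx": 0, "ry": 0, "rz": -0.8, "x": -0.028, "y": 0.097, "z": 0, "grip": 0}, {"rx": 0, "ry": 0, "rz": -0.8, "x": -0.028, "y": 0.097, "z": 0, "grip": 0}, {"rx": 0, "ry": 0, "rz": -0.8, "x": -0.028, "y": 0.097, "z": 0, "grip": 0}]}}

```text
clock: 4.2
eef_pos: [0.4946, -0.0977, 0.0816]
tool_rot: [-3.14, 0.001, 1.021]
force: [-4.5, 0.9, 1.7]
finger_gap: 0.0003
finger_force: 2.2
```

{"method": "play_rows", "body": {"commands": [{"rx": 0, "ry": 0, "rz": -0.8, "x": -0.028, "y": 0.097, "z": 0, "grip": 0}, {"rx": 0, "ry": 0, "rz": -0.8, "x": -0.028, "y": 0.097, "z": 0, "grip": 0}, {"rx": 0, "ry": 0, "rz": -0.8, "x": -0.028, "y": 0.097, "z": 0, "grip": 0}, {"rx": 0, "ry": 0, "rz": -0.8, "x": -0.028, "y": 0.097, "z": 0, "grip": 0}, {"rx": 0, "ry": 0, "rz": -0.8, "x": -0.028, "y": 0.097, "z": 0, "grip": 0}]}}

```text
clock: 4.7
eef_pos: [0.5105, -0.1106, 0.0816]
tool_rot: [-3.139, 0.002, 1.501]
force: [-5.8, -3.3, 2.9]
finger_gap: 0.0007
finger_force: 2.4
```

```bash
python3 - <<'E'
from h import *
tool()
E
```

```text
tool x,y of tcp rel axis [-0.0408 -0.0146] z 0.0816 yaw 1.5005 f [-5.84 -3.26  2.93]
```

{"method": "play_rows", "body": {"commands": [{"rx": 0, "ry": 0, "rz": -0.8, "x": -0.028, "y": 0.097, "z": 0, "grip": 0}, {"rx": 0, "ry": 0, "rz": -0.8, "x": -0.028, "y": 0.097, "z": 0, "grip": 0}, {"rx": 0, "ry": 0, "rz": -0.8, "x": -0.028, "y": 0.097, "z": 0, "grip": 0}, {"rx": 0, "ry": 0, "rz": -0.8, "x": -0.028, "y": 0.097, "z": 0, "grip": 0}, {"rx": 0, "ry": 0, "rz": -0.8, "x": -0.028, "y": 0.097, "z": 0, "grip": 0}]}}

```text
clock: 5.2
eef_pos: [0.531, -0.1144, 0.0816]
tool_rot: [-3.14, 0.002, 1.98]
force: [-2.0, -3.7, 0.2]
finger_gap: 0.0005
finger_force: 1.7
```

{"method": "play_rows", "body": {"commands": [{"rx": 0, "ry": 0, "rz": -0.8, "x": -0.028, "y": 0.097, "z": 0, "grip": 0}, {"rx": 0, "ry": 0, "rz": -0.8, "x": -0.028, "y": 0.097, "z": 0, "grip": 0}, {"rx": 0, "ry": 0, "rz": -0.8, "x": -0.028, "y": 0.097, "z": 0, "grip": 0}, {"rx": 0, "ry": 0, "rz": -0.4, "x": -0.014, "y": 0.048, "z": 0, "grip": 0}, {"rx": 0, "ry": 0, "rz": 0, "x": 0, "y": 0, "z": 0, "grip": 0}]}}

```text
clock: 5.7
eef_pos: [0.545, -0.1102, 0.0816]
tool_rot: [-3.141, 0.001, 2.313]
force: [-0.7, -2.3, 0.5]
finger_gap: 0.0006
finger_force: 1.2
```

```bash
python3 - <<'E'
from h import *
tool()
a=env.snapshot('top')['img'][185:285,285:385,::-1];b=env.snapshot('side')['img'][130:230,260:360,::-1]
cv2.imwrite('pics/c3.png',np.hstack([cv2.resize(i,(400,400),interpolation=cv2.INTER_CUBIC) for i in(a,b)]))
E
```

```text
tool x,y of tcp rel axis [-0.0404 -0.014 ] z 0.0816 yaw 2.3132 f [-0.69 -2.31  0.52]
```

View pics/c3.png

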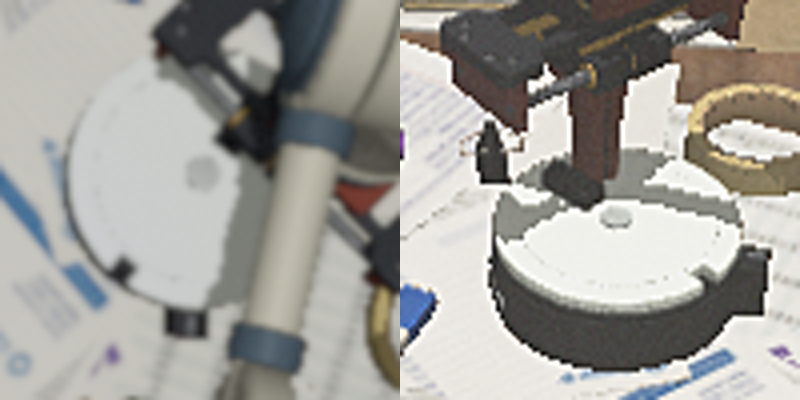

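The notch is now at crop (122,269) in the top view, with the lug at (187,322) next to it. I'll measure both.

```bash
python3 - <<'E'
from h import *
s=env.snapshot('top'); q=env.snapshot('side')
P=lambda x,y,z:at(s,285+(x+.5)/4-.5,185+(y+.5)/4-.5,z)
Q=lambda x,y,z:at(q,260+(x+.5)/4-.5,130+(y+.5)/4-.5,z)
def ang(n,p,c=C): d=p[:2]-c; print(n,p.round(4),'r',np.hypot(*d).round(4),'ang',np.arctan2(d[1],d[0]).round(3))
c=P(203,174,.06)[:2]; print('top axis',c); cq=Q(215,215,.06)[:2];print('side axis',cq)
ang('notch top',P(122,269,.055),c); ang('lug top',P(187,334,.04),c)
ang('notch side',Q(307,273,.057),cq)
ang('lug side corner1',Q(352,246,.04),cq);ang('lug side corner2',Q(369,254,.04),cq)
ang('rib side',Q(173,183,.071),cq)
for n,x,w in(('top',s['img'][185:285,285:385,::-1][52:90,20:62],0),('side',q['img'][130:230,260:360,::-1][50:85,60:100],0)):
  cv2.imwrite(f'pics/d_{n}.png',cv2.resize(x,(400,400),interpolation=cv2.INTER_CUBIC))
cv2.imwrite('pics/d.png',np.hstack([cv2.imread('pics/d_top.png'),cv2.imread('pics/d_side.png')]))
E
```

```text
top axis [ 0.5277697  -0.07170492]
side axis [ 0.53012869 -0.07393881]
notch top [ 0.4755 -0.0264  0.055 ] r 0.0692 ang 2.427
lug top [ 0.4395 -0.0644  0.04  ] r 0.0885 ang 3.058
notch side [ 0.4743 -0.0296  0.057 ] r 0.0713 ang 2.471
lug side corner1 [ 0.4478 -0.0777  0.04  ] r 0.0824 ang -3.096
lug side corner2 [ 0.4377 -0.0711  0.04  ] r 0.0924 ang 3.111
rib side [ 0.5565 -0.0881  0.071 ] r 0.0299 ang -0.494
```

View pics/d.png

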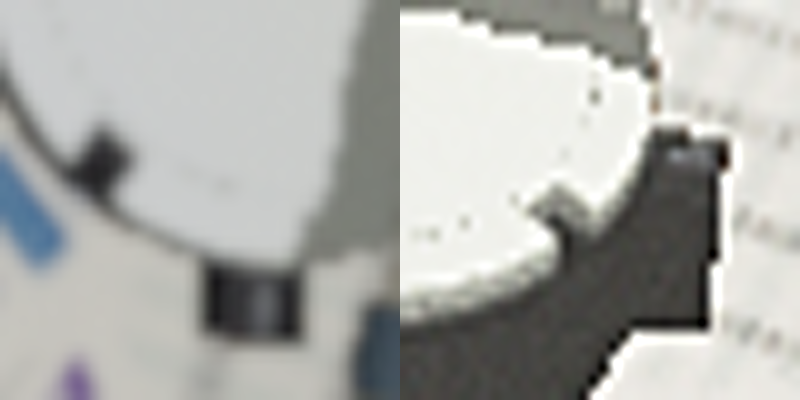

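Remaining turn is about 0.63 rad (notch at 2.43, lug at 3.06). I'll advance about 0.5 and measure again.

{"method": "play_rows", "body": {"commands": [{"rx": 0, "ry": 0, "rz": -0.8, "x": -0.028, "y": 0.097, "z": 0, "grip": 0}, {"rx": 0, "ry": 0, "rz": -0.8, "x": -0.028, "y": 0.097, "z": 0, "grip": 0}, {"rx": 0, "ry": 0, "rz": -0.8, "x": -0.028, "y": 0.097, "z": 0, "grip": 0}, {"rx": 0, "ry": 0, "rz": -0.8, "x": -0.028, "y": 0.097, "z": 0, "grip": 0}, {"rx": 0, "ry": 0, "rz": -0.4, "x": -0.014, "y": 0.048, "z": 0, "grip": 0}]}}

```text
clock: 6.4
eef_pos: [0.5594, -0.0984, 0.0816]
tool_rot: [3.141, 0.0, 2.748]
force: [-0.2, -2.6, 1.0]
finger_gap: 0.0007
finger_force: 1.2
```

{"method": "play_rows", "body": {"commands": [{"rx": 0, "ry": 0, "rz": -0.2, "x": -0.007, "y": 0.024, "z": 0, "grip": 0}, {"rx": 0, "ry": 0, "rz": 0, "x": 0, "y": 0, "z": 0, "grip": 0}, {"rx": 0, "ry": 0, "rz": 0, "x": 0, "y": 0, "z": 0, "grip": 0}]}}

```text
clock: 6.7
eef_pos: [0.5598, -0.0977, 0.0817]
tool_rot: [3.141, 0.0, 2.769]
force: [0.2, -2.6, -0.5]
finger_gap: 0.0002
finger_force: 0.7
```

```bash
python3 - <<'E'
from h import *
tool()
a=env.snapshot('top')['img'][210:280,295:365,::-1];b=env.snapshot('side')['img'][160:220,300:360,::-1]
cv2.imwrite('pics/c4.png',np.hstack([cv2.resize(i,(400,400),interpolation=cv2.INTER_CUBIC) for i in(a,b)]))
E
```

```text
tool x,y of tcp rel axis [-0.0393 -0.0132] z 0.0817 yaw 2.7687 f [ 0.21 -2.56 -0.51]
```

View pics/c4.png

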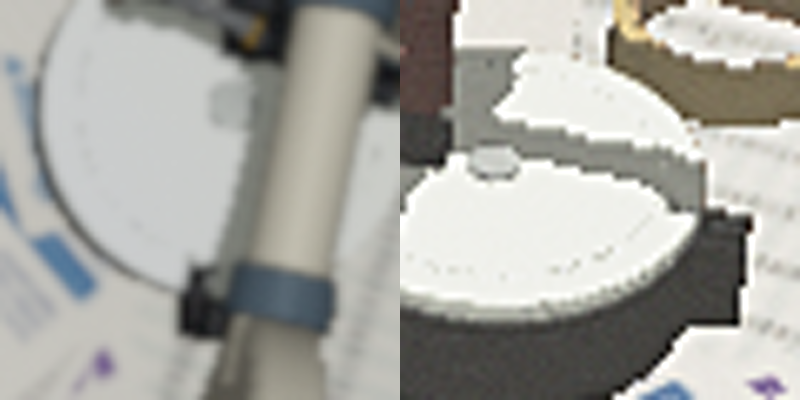

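The top view now shows the notch (about (205,278)) almost over the lug (180-230, 310), partly covered by the arm. I'll back off, lift clear and swing aside for a clean measurement.

{"method": "play_rows", "body": {"commands": [{"rx": 0, "ry": 0, "rz": 0, "x": 0, "y": -0.2, "z": 0, "grip": 0}, {"rx": 0, "ry": 0, "rz": 0, "x": 0, "y": 0, "z": -0.6, "grip": 0}, {"rx": 0, "ry": 0, "rz": 0, "x": 0, "y": -0.4, "z": -0.8, "grip": 0}, {"rx": 0, "ry": 0, "rz": 0, "x": 0, "y": -1, "z": 0, "grip": 0}, {"rx": 0, "ry": 0, "rz": 0, "x": 0, "y": -1, "z": 0, "grip": 0}]}}

```text
clock: 7.3
eef_pos: [0.522, -0.1954, 0.1393]
tool_rot: [3.141, 0.002, 2.771]
force: [0.6, -0.3, -0.7]
finger_gap: 0.0005
finger_force: 0.0
```

{"method": "play_rows", "body": {"commands": [{"rx": 0, "ry": 0, "rz": 0, "x": 0, "y": -1, "z": 0, "grip": 0}, {"rx": 0, "ry": 0, "rz": 0, "x": 0, "y": -1, "z": 0, "grip": 0}, {"rx": 0, "ry": 0, "rz": 0, "x": 0, "y": -0.8, "z": 0, "grip": 0}, {"rx": 0, "ry": 0, "rz": 0, "x": 0, "y": 0, "z": 0, "grip": 0}]}}

```text
clock: 7.7
eef_pos: [0.4792, -0.3023, 0.1373]
tool_rot: [-3.141, -0.001, 2.765]
force: [-0.7, 0.9, 0.0]
finger_gap: 0.0002
finger_force: 0.0
```

```bash
python3 - <<'E'
from h import *
tool()
a=env.snapshot('top')['img'][185:285,285:385,::-1]
cv2.imwrite('pics/c5.png',cv2.resize(a,(600,600),interpolation=cv2.INTER_CUBIC))
E
```

```text
tool x,y of tcp rel axis [-0.0397 -0.233 ] z 0.1373 yaw 2.7649 f [-0.68  0.88  0.  ]
```

View pics/c5.png

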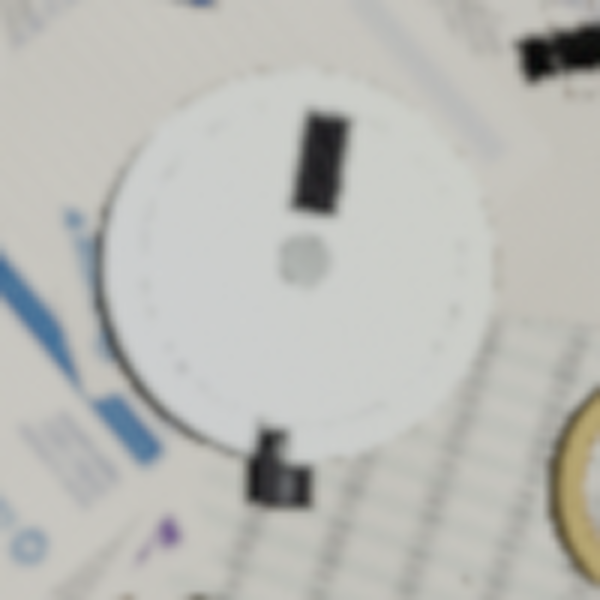

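The notch is at crop (271,440), the rib at (322,163), and the lug spans x 248-311 (mid 279.5).

```bash
python3 - <<'E'
from h import *
s=env.snapshot('top')
g=cv2.resize(s['img'][185:285,285:385],(600,600),interpolation=cv2.INTER_CUBIC).max(2)
def cen(x0,y0,x1,y1):
    w=np.clip(150.-g[y0:y1,x0:x1],0,None);Y,X=np.mgrid[y0:y1,x0:x1];return (w*X).sum()/w.sum(),(w*Y).sum()/w.sum()
P=lambda p,z:at(s,285+(p[0]+.5)/6-.5,185+(p[1]+.5)/6-.5,z)
no=cen(235,418,310,448);rb=cen(270,95,375,230);lg=cen(225,472,335,520)
print(no,rb,lg)
A=lambda d:np.arctan2(d[1],d[0]).round(4)
c=P((304,259),.06); N=P(no,.056);R=P(rb,.071);L=P(lg,.04)
print('axis',c,'rib-notch',A(N-R),'notch',A(N-c),'rib',A(c-R),'lug',A(L-c))
# spindle centroid by fit of disc edge
m=(s['img'][185:285,285:385].min(2)>0)
for dc in(C,c[:2]): print('lug',A(L[:2]-dc),'rib',A(dc-R[:2]),'notch',A(N[:2]-dc))
print('tool');tool()
E
```

```text
(np.float64(269.7048883524442), np.float64(439.29149064574534)) (np.float64(320.4118365616471), np.float64(163.64636582845333)) (np.float64(277.79036717966795), np.float64(488.13539819109207))
axis [ 0.52860539 -0.07144306  0.06      ] rib-notch 2.9613 notch 2.9421 rib 2.9988 lug 3.0455
lug 3.0501 rib 2.9888 notch 2.9468
lug 3.0455 rib 2.9988 notch 2.9421
tool
tool x,y of tcp rel axis [-0.0394 -0.2298] z 0.1374 yaw 2.7679 f [-0.6  -0.66  0.13]
```

Cover at 2.96, lug at 3.05, so about 0.09 rad is left. I'll retrace to the same contact pose and swing 0.09 further.

{"method": "play_rows", "body": {"commands": [{"rx": 0, "ry": 0, "rz": 0, "x": 0, "y": 0.8, "z": 0, "grip": 0}, {"rx": 0, "ry": 0, "rz": 0, "x": 0, "y": 1, "z": 0, "grip": 0}, {"rx": 0, "ry": 0, "rz": 0, "x": 0, "y": 1, "z": 0, "grip": 0}, {"rx": 0, "ry": 0, "rz": 0, "x": 0, "y": 1, "z": 0, "grip": 0}, {"rx": 0, "ry": 0, "rz": 0, "x": 0, "y": 1, "z": 0, "grip": 0}]}}

```text
clock: 8.3
eef_pos: [0.5515, -0.1169, 0.1378]
tool_rot: [3.141, -0.0, 2.772]
force: [0.1, -0.1, -0.5]
finger_gap: 0.0006
finger_force: 0.0
```

{"method": "play_rows", "body": {"commands": [{"rx": 0, "ry": 0, "rz": 0, "x": 0, "y": 0.3, "z": 0, "grip": 0}, {"rx": 0, "ry": 0, "rz": 0, "x": 0, "y": 0, "z": 0.8, "grip": 0}, {"rx": 0, "ry": 0, "rz": 0, "x": 0, "y": 0, "z": 0.6, "grip": 0}, {"rx": 0, "ry": 0, "rz": 0, "x": 0, "y": 0, "z": 0, "grip": 0}, {"rx": 0, "ry": 0, "rz": 0, "x": 0, "y": 0, "z": 0, "grip": 0}]}}

```text
clock: 8.8
eef_pos: [0.5551, -0.1086, 0.0819]
tool_rot: [-3.142, -0.001, 2.77]
force: [0.0, -0.2, 0.2]
finger_gap: 0.0004
finger_force: 0.0
```

```bash
python3 - <<'E'
from h import *
tool()
E
```

```text
tool x,y of tcp rel axis [-0.0389 -0.0252] z 0.0819 yaw 2.7702 f [ 0.04 -0.17  0.17]
```

{"method": "play_rows", "body": {"commands": [{"rx": 0, "ry": 0, "rz": 0, "x": -0.01, "y": 0.15, "z": 0, "grip": 0}, {"rx": 0, "ry": 0, "rz": 0, "x": 0, "y": 0.15, "z": 0, "grip": 0}, {"rx": 0, "ry": 0, "rz": -0.38, "x": -0.013, "y": 0.045, "z": 0, "grip": 0}, {"rx": 0, "ry": 0, "rz": -0.38, "x": -0.013, "y": 0.045, "z": 0, "grip": 0}, {"rx": 0, "ry": 0, "rz": 0, "x": 0, "y": 0, "z": 0, "grip": 0}]}}

```text
clock: 9.3
eef_pos: [0.5632, -0.0953, 0.0833]
tool_rot: [-3.141, 0.003, 2.861]
force: [0.1, -2.4, 1.6]
finger_gap: 0.0001
finger_force: 1.4
```

{"method": "play_rows", "body": {"commands": [{"rx": 0, "ry": 0, "rz": 0, "x": 0, "y": 0, "z": 0, "grip": 0}, {"rx": 0, "ry": 0, "rz": 0, "x": 0, "y": 0, "z": 0, "grip": 0}]}}

```text
clock: 9.5
eef_pos: [0.5628, -0.0953, 0.0824]
tool_rot: [-3.141, 0.002, 2.86]
force: [0.2, -3.7, 2.0]
finger_gap: 0.0003
finger_force: 1.7
```

```bash
python3 - <<'E'
from h import *
tool()
E
```

```text
tool x,y of tcp rel axis [-0.0402 -0.0137] z 0.0824 yaw 2.8598 f [ 0.22 -3.69  1.99]
```

{"method": "play_rows", "body": {"commands": [{"rx": 0, "ry": 0, "rz": 0, "x": 0, "y": -0.3, "z": 0, "grip": 0}, {"rx": 0, "ry": 0, "rz": 0, "x": 0, "y": 0, "z": -0.6, "grip": 0}, {"rx": 0, "ry": 0, "rz": 0, "x": 0, "y": -0.4, "z": -0.8, "grip": 0}, {"rx": 0, "ry": 0, "rz": 0, "x": 0, "y": -1, "z": 0, "grip": 0}, {"rx": 0, "ry": 0, "rz": 0, "x": 0, "y": -1, "z": 0, "grip": 0}]}}

```text
clock: 10.0
eef_pos: [0.5324, -0.1994, 0.1389]
tool_rot: [3.141, 0.002, 2.863]
force: [0.6, 0.4, -0.7]
finger_gap: 0.0008
finger_force: 0.0
```

{"method": "play_rows", "body": {"commands": [{"rx": 0, "ry": 0, "rz": 0, "x": 0, "y": -1, "z": 0, "grip": 0}, {"rx": 0, "ry": 0, "rz": 0, "x": 0, "y": -1, "z": 0, "grip": 0}, {"rx": 0, "ry": 0, "rz": 0, "x": 0, "y": -0.8, "z": 0, "grip": 0}, {"rx": 0, "ry": 0, "rz": 0, "x": 0, "y": 0, "z": 0, "grip": 0}]}}

```text
clock: 10.4
eef_pos: [0.4994, -0.3097, 0.1368]
tool_rot: [-3.142, -0.002, 2.856]
force: [-0.1, -0.1, 0.7]
finger_gap: 0.0006
finger_force: 0.0
```

```bash
cat > m.py <<'E'
from h import *
s=env.snapshot('top')
im=cv2.resize(s['img'][185:285,285:385],(600,600),interpolation=cv2.INTER_CUBIC);g=im.max(2)
def cen(x0,y0,x1,y1):
    w=np.clip(150.-g[y0:y1,x0:x1],0,None);Y,X=np.mgrid[y0:y1,x0:x1];return (w*X).sum()/w.sum(),(w*Y).sum()/w.sum()
P=lambda p,z:at(s,285+(p[0]+.5)/6-.5,185+(p[1]+.5)/6-.5,z)
no=cen(235,418,310,448);rb=cen(260,95,375,230);lg=cen(225,472,335,520)
A=lambda d:np.arctan2(d[1],d[0]).round(4)
N=P(no,.056);R=P(rb,.071);L=P(lg,.04)
print(no,rb,lg,'rib-notch',A(N-R))
for dc in(C,np.array([.5286,-.0714])): print('lug',A(L[:2]-dc),'rib',A(dc-R[:2]),'notch',A(N[:2]-dc))
tool()
E
python3 m.py; python3 - <<'E'
from m import *
cv2.imwrite('pics/c6.png',im[:,:,::-1])
E
```

```text
(np.float64(276.3734009502924), np.float64(438.452942251462)) (np.float64(314.848017436059), np.float64(161.68465941914815)) (np.float64(277.7915742671781), np.float64(488.1409351286806)) rib-notch 3.0058
lug 3.0501 rib 3.0486 notch 2.9827
lug 3.046 rib 3.0583 notch 2.9782
tool x,y of tcp rel axis [-0.0397 -0.2351] z 0.1368 yaw 2.8574 f [-0.18  0.56 -0.18]
(np.float64(276.3525025162412), np.float64(438.4234147680483)) (np.float64(314.83790838334215), np.float64(161.75654845925564)) (np.float64(277.76405723489285), np.float64(488.10994574448785)) rib-notch 3.0057
lug 3.0499 rib 3.0486 notch 2.9826
lug 3.0459 rib 3.0584 notch 2.9781
tool x,y of tcp rel axis [-0.0395 -0.2338] z 0.137 yaw 2.8591 f [-0.87  0.03 -0.85]
```

View pics/c6.png

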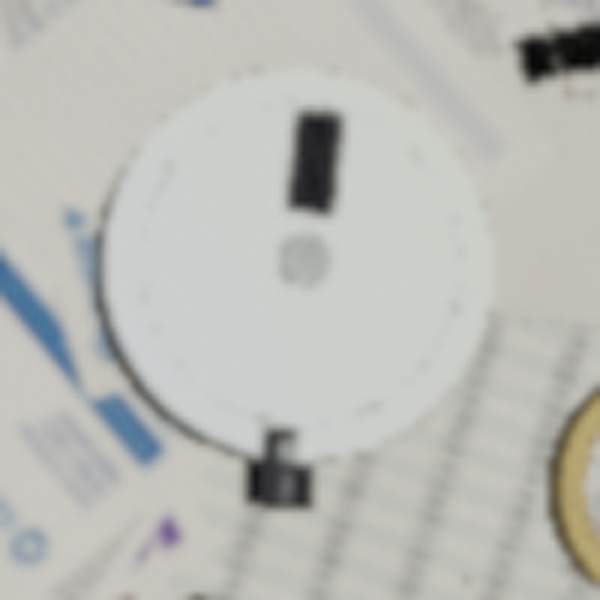

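The pin now shows inside the notch, as a grey spot near (288,445) right of the notch's middle (280,440). About 0.03 rad is left, so one more nudge.

{"method": "play_rows", "body": {"commands": [{"rx": 0, "ry": 0, "rz": 0, "x": 0, "y": 0.8, "z": 0, "grip": 0}, {"rx": 0, "ry": 0, "rz": 0, "x": 0, "y": 1, "z": 0, "grip": 0}, {"rx": 0, "ry": 0, "rz": 0, "x": 0, "y": 1, "z": 0, "grip": 0}, {"rx": 0, "ry": 0, "rz": 0, "x": 0, "y": 1, "z": 0, "grip": 0}, {"rx": 0, "ry": 0, "rz": 0, "x": 0, "y": 1, "z": 0, "grip": 0}]}}

```text
clock: 11.0
eef_pos: [0.5547, -0.1186, 0.1376]
tool_rot: [3.141, -0.0, 2.863]
force: [-0.9, 0.4, 0.1]
finger_gap: 0.0007
finger_force: 0.0
```

{"method": "play_rows", "body": {"commands": [{"rx": 0, "ry": 0, "rz": 0, "x": 0, "y": 0.4, "z": 0, "grip": 0}, {"rx": 0, "ry": 0, "rz": 0, "x": 0, "y": 0, "z": 0.8, "grip": 0}, {"rx": 0, "ry": 0, "rz": 0, "x": 0, "y": 0, "z": 0.6, "grip": 0}, {"rx": 0, "ry": 0, "rz": 0, "x": 0, "y": 0.15, "z": 0, "grip": 0}, {"rx": 0, "ry": 0, "rz": 0, "x": 0, "y": 0.15, "z": 0, "grip": 0}]}}

```text
clock: 11.5
eef_pos: [0.5621, -0.0944, 0.0817]
tool_rot: [-3.141, -0.001, 2.861]
force: [-0.4, -2.2, -1.0]
finger_gap: 0.0004
finger_force: 1.3
```

{"method": "play_rows", "body": {"commands": [{"rx": 0, "ry": 0, "rz": -0.25, "x": -0.009, "y": 0.035, "z": 0, "grip": 0}, {"rx": 0, "ry": 0, "rz": 0, "x": 0, "y": 0, "z": 0, "grip": 0}, {"rx": 0, "ry": 0, "rz": 0, "x": 0, "y": 0, "z": 0, "grip": 0}]}}

```text
clock: 11.8
eef_pos: [0.5637, -0.0938, 0.083]
tool_rot: [3.141, 0.002, 2.891]
force: [1.1, 0.4, 0.8]
finger_gap: 0.0003
finger_force: 0.0
```

```bash
python3 - <<'E'
from h import *
tool()
E
```

```text
tool x,y of tcp rel axis [-0.0403 -0.0132] z 0.083 yaw 2.8911 f [1.06 0.38 0.78]
```

{"method": "play_rows", "body": {"commands": [{"rx": 0, "ry": 0, "rz": 0, "x": 0, "y": -0.3, "z": 0, "grip": 0}, {"rx": 0, "ry": 0, "rz": 0, "x": 0, "y": 0, "z": -0.6, "grip": 0}, {"rx": 0, "ry": 0, "rz": 0, "x": 0, "y": -0.4, "z": -0.8, "grip": 0}, {"rx": 0, "ry": 0, "rz": 0, "x": 0, "y": -1, "z": 0, "grip": 0}, {"rx": 0, "ry": 0, "rz": 0, "x": 0, "y": -1, "z": 0, "grip": 0}]}}

```text
clock: 12.3
eef_pos: [0.5365, -0.2001, 0.1398]
tool_rot: [-3.141, 0.004, 2.892]
force: [2.0, 0.4, -1.2]
finger_gap: 0.0008
finger_force: 0.0
```

{"method": "play_rows", "body": {"commands": [{"rx": 0, "ry": 0, "rz": 0, "x": 0, "y": -1, "z": 0, "grip": 0}, {"rx": 0, "ry": 0, "rz": 0, "x": 0, "y": -1, "z": 0, "grip": 0}, {"rx": 0, "ry": 0, "rz": 0, "x": 0, "y": -0.8, "z": 0, "grip": 0}, {"rx": 0, "ry": 0, "rz": 0, "x": 0, "y": 0, "z": 0, "grip": 0}]}}

```text
clock: 12.7
eef_pos: [0.5065, -0.3112, 0.1376]
tool_rot: [-3.14, -0.0, 2.886]
force: [-0.4, -0.1, 0.6]
finger_gap: 0.0004
finger_force: 0.0
```

```bash
python3 - <<'E'
from m import *
print(g[425:450:4,250:312:4])
for z in(.048,): 
  for a in (3.03,3.05,3.07):
    X=np.array([C[0]+.07*np.cos(a),C[1]+.07*np.sin(a),z]);c=s['R']@X+s['t'];p=c[:2]/c[2];p=p*(1+s['k1']*(p@p));u=p*[s['fx'],s['fy']]+[s['cx'],s['cy']];print(a,(u-[285,185])*6)
E
```

```text
(np.float64(298.5150222222222), np.float64(437.85185185185185)) (np.float64(306.08044269932657), np.float64(159.68779118263382)) (np.float64(277.7888097928024), np.float64(488.07748247759656)) rib-notch 3.1186
lug 3.05 rib 3.1394 notch 3.107
lug 3.046 rib -3.1326 notch 3.1013
tool x,y of tcp rel axis [-0.0399 -0.2357] z 0.1376 yaw 2.887 f [ 0.1   0.2  -0.34]
[[205 205 204 202 201 201 198 193 185 178 176 173 171 172 175 183]
 [206 206 206 205 206 205 197 185 166 148 142 138 136 136 144 162]
 [207 206 206 206 205 205 196 180 150 120 109 101  98  98 115 146]
 [207 207 206 206 206 205 196 179 148 119 108  97  86  79  97 135]
 [206 206 206 206 206 205 197 183 159 139 134 122 102  85  96 133]
 [203 204 205 206 206 206 198 186 168 153 147 137 117  96 101 134]
 [186 192 197 201 202 203 197 187 173 161 157 147 126 104 104 133]]
3.03 [277.76070323 447.7042666 ]
3.05 [281.49239293 448.07332088]
3.07 [285.22899287 448.3666517 ]
```

The cover coasted past: it is now about 0.035-0.06 rad too far, with the pin at x≈287 and the notch middle at x≈295. I'll go to the rib's other side and nudge it back at creep speed.

{"method": "play_rows", "body": {"commands": [{"rx": 0, "ry": 0, "rz": -0.94, "x": 0, "y": 0, "z": 0, "grip": 0}, {"rx": 0, "ry": 0, "rz": -0.94, "x": 0, "y": 0, "z": 0, "grip": 0}, {"rx": 0, "ry": 0, "rz": 0, "x": -0.2, "y": 0.85, "z": 0, "grip": 0}, {"rx": 0, "ry": 0, "rz": 0, "x": -0.2, "y": 1, "z": 0, "grip": 0}, {"rx": 0, "ry": 0, "rz": 0, "x": -0.2, "y": 1, "z": 0, "grip": 0}]}}

```text
clock: 13.25
eef_pos: [0.5354, -0.1915, 0.1378]
tool_rot: [3.141, 0.0, 3.116]
force: [0.4, 0.4, -0.7]
finger_gap: 0.0006
finger_force: 0.0
```

{"method": "play_rows", "body": {"commands": [{"rx": 0, "ry": 0, "rz": 0, "x": -0.2, "y": 1, "z": 0, "grip": 0}, {"rx": 0, "ry": 0, "rz": 0, "x": -0.2, "y": 1, "z": 0, "grip": 0}, {"rx": 0, "ry": 0, "rz": 0, "x": -0.2, "y": 1, "z": 0, "grip": 0}, {"rx": 0, "ry": 0, "rz": 0, "x": -0.2, "y": 0.85, "z": 0, "grip": 0}, {"rx": 0, "ry": 0, "rz": 0, "x": 0, "y": 0, "z": 0, "grip": 0}]}}

```text
clock: 13.75
eef_pos: [0.5715, -0.0354, 0.1379]
tool_rot: [3.14, 0.0, 3.123]
force: [0.1, -1.2, 0.3]
finger_gap: 0.0004
finger_force: 0.0
```

```bash
python3 - <<'E'
from h import *
tool();print(env.state()['eef_pos'])
E
```

```text
tool x,y of tcp rel axis [-0.0429  0.0364] z 0.1379 yaw 3.1226 f [ 0.13 -1.23  0.35]
[ 0.57153522 -0.0354036   0.13786089]
```

{"method": "play_rows", "body": {"commands": [{"rx": 0, "ry": 0, "rz": 0, "x": 0.05, "y": 0, "z": 0.8, "grip": 0}, {"rx": 0, "ry": 0, "rz": 0, "x": 0, "y": 0, "z": 0.6, "grip": 0}, {"rx": 0, "ry": 0, "rz": 0, "x": 0, "y": -0.15, "z": 0, "grip": 0}, {"rx": 0, "ry": 0, "rz": 0, "x": 0, "y": -0.15, "z": 0, "grip": 0}, {"rx": 0, "ry": 0, "rz": 0, "x": 0, "y": 0, "z": 0, "grip": 0}]}}

```text
clock: 14.25
eef_pos: [0.5696, -0.0536, 0.0837]
tool_rot: [-3.141, 0.003, 3.115]
force: [1.0, 0.0, 0.0]
finger_gap: 0.0003
finger_force: 0.0
```

{"method": "play_rows", "body": {"commands": [{"rx": 0, "ry": 0, "rz": 0, "x": 0, "y": -0.02, "z": 0, "grip": 0}, {"rx": 0, "ry": 0, "rz": 0, "x": 0, "y": -0.02, "z": 0, "grip": 0}, {"rx": 0, "ry": 0, "rz": 0, "x": 0, "y": 0, "z": 0, "grip": 0}]}}

```text
clock: 14.55
eef_pos: [0.5692, -0.054, 0.0824]
tool_rot: [-3.141, 0.001, 3.116]
force: [0.1, 0.2, -0.2]
finger_gap: 0.0006
finger_force: 0.0
```

{"method": "play_rows", "body": {"commands": [{"rx": 0, "ry": 0, "rz": 0, "x": 0, "y": -0.02, "z": 0, "grip": 0}, {"rx": 0, "ry": 0, "rz": 0, "x": 0, "y": -0.02, "z": 0, "grip": 0}, {"rx": 0, "ry": 0, "rz": 0, "x": 0, "y": 0, "z": 0, "grip": 0}]}}

```text
clock: 14.85
eef_pos: [0.5688, -0.0555, 0.0816]
tool_rot: [-3.142, -0.0, 3.117]
force: [-0.1, -1.7, 0.2]
finger_gap: 0.0004
finger_force: 0.0
```

{"method": "play_rows", "body": {"commands": [{"rx": 0, "ry": 0, "rz": 0, "x": 0, "y": -0.02, "z": 0, "grip": 0}, {"rx": 0, "ry": 0, "rz": 0, "x": 0, "y": 0, "z": 0, "grip": 0}]}}

```text
clock: 15.05
eef_pos: [0.5688, -0.0561, 0.0816]
tool_rot: [3.141, -0.0, 3.117]
force: [0.2, 0.5, 0.3]
finger_gap: 0.0006
finger_force: 0.2
```

{"method": "play_rows", "body": {"commands": [{"rx": 0, "ry": 0, "rz": 0, "x": 0, "y": -0.02, "z": 0, "grip": 0}, {"rx": 0, "ry": 0, "rz": 0, "x": 0, "y": 0, "z": 0, "grip": 0}]}}

```text
clock: 15.25
eef_pos: [0.5688, -0.057, 0.0816]
tool_rot: [3.141, -0.0, 3.117]
force: [0.9, 1.0, -1.2]
finger_gap: 0.0002
finger_force: 0.4
```

```bash
python3 - <<'E'
from h import *
tool()
E
```

```text
tool x,y of tcp rel axis [-0.0404  0.0151] z 0.0816 yaw 3.1167 f [ 0.92  1.05 -1.21]
```

{"method": "play_rows", "body": {"commands": [{"rx": 0, "ry": 0, "rz": 0, "x": 0, "y": -0.015, "z": 0, "grip": 0}, {"rx": 0, "ry": 0, "rz": 0, "x": 0, "y": 0, "z": 0, "grip": 0}, {"rx": 0, "ry": 0, "rz": 0, "x": 0, "y": 0.25, "z": 0, "grip": 0}, {"rx": 0, "ry": 0, "rz": 0, "x": 0, "y": 0, "z": -0.6, "grip": 0}, {"rx": 0, "ry": 0, "rz": 0, "x": 0, "y": 0.5, "z": -0.8, "grip": 0}]}}

```text
clock: 15.75
eef_pos: [0.5683, -0.0282, 0.136]
tool_rot: [-3.141, -0.005, 3.115]
force: [0.5, -0.1, 0.3]
finger_gap: 0.0005
finger_force: 0.0
```

{"method": "play_rows", "body": {"commands": [{"rx": 0, "ry": 0, "rz": 0, "x": 0, "y": 1, "z": 0, "grip": 0}, {"rx": 0, "ry": 0, "rz": 0, "x": 0, "y": 1, "z": 0, "grip": 0}, {"rx": 0, "ry": 0, "rz": 0, "x": 0, "y": 1, "z": 0, "grip": 0}, {"rx": 0, "ry": 0, "rz": 0, "x": 0, "y": 1, "z": 0, "grip": 0}, {"rx": 0, "ry": 0, "rz": 0, "x": 0, "y": 1, "z": 0, "grip": 0}]}}

```text
clock: 16.25
eef_pos: [0.5741, 0.1745, 0.1378]
tool_rot: [-3.142, 0.0, 3.117]
force: [0.0, 0.0, -0.3]
finger_gap: 0.0004
finger_force: 0.0
```

```bash
python3 - <<'E'
from m import *
print(g[429:452:4,250:322:4]); print(env.state()['eef_pos'])
E
```

```text
(np.float64(298.27755836405123), np.float64(437.9157890117606)) (np.float64(310.753593635327), np.float64(159.31399037553578)) (np.float64(278.08537555928683), np.float64(488.55522987780614)) rib-notch 3.1007
lug 3.0515 rib 3.0917 notch 3.1057
lug 3.0475 rib 3.1021 notch 3.0999
tool x,y of tcp rel axis [-0.0403  0.2521] z 0.1376 yaw 3.1209 f [-1.8   2.81 -0.21]
[[192 191 191 191 191 190 184 172 155 139 132 128 127 127 130 144 163 180]
 [192 192 192 192 192 191 183 168 141 114 101  94  91  90 100 126 155 178]
 [192 192 192 192 193 192 182 167 139 112  99  89  78  68  79 114 151 178]
 [191 191 191 191 192 191 183 169 148 129 121 111  91  71  78 113 152 178]
 [189 190 191 191 192 192 184 172 155 140 134 124 104  83  87 118 154 179]
 [171 174 180 185 188 189 183 172 159 148 144 134 113  92  93 120 154 178]]
[0.57349437 0.18024527 0.13755835]
```

The numbers say the notch is still about 2.5 mm past the pin, since part of the nudge went into the spindle play. I'll repeat it about 1.6 mm deeper.

{"method": "play_rows", "body": {"commands": [{"rx": 0, "ry": 0, "rz": 0, "x": 0, "y": -0.9, "z": 0, "grip": 0}, {"rx": 0, "ry": 0, "rz": 0, "x": 0, "y": -1, "z": 0, "grip": 0}, {"rx": 0, "ry": 0, "rz": 0, "x": 0, "y": -1, "z": 0, "grip": 0}, {"rx": 0, "ry": 0, "rz": 0, "x": 0, "y": -1, "z": 0, "grip": 0}, {"rx": 0, "ry": 0, "rz": 0, "x": 0, "y": -1, "z": 0, "grip": 0}]}}

```text
clock: 16.8
eef_pos: [0.5693, -0.0247, 0.1378]
tool_rot: [-3.141, 0.0, 3.117]
force: [0.9, -0.5, -0.2]
finger_gap: 0.0004
finger_force: 0.0
```

{"method": "play_rows", "body": {"commands": [{"rx": 0, "ry": 0, "rz": 0, "x": 0, "y": -0.45, "z": 0, "grip": 0}, {"rx": 0, "ry": 0, "rz": 0, "x": 0, "y": 0, "z": 0.8, "grip": 0}, {"rx": 0, "ry": 0, "rz": 0, "x": 0, "y": 0, "z": 0.6, "grip": 0}, {"rx": 0, "ry": 0, "rz": 0, "x": 0, "y": 0, "z": 0, "grip": 0}, {"rx": 0, "ry": 0, "rz": 0, "x": 0, "y": -0.06, "z": 0, "grip": 0}]}}

```text
clock: 17.3
eef_pos: [0.5689, -0.0436, 0.0818]
tool_rot: [3.141, -0.001, 3.117]
force: [-0.2, 0.6, 0.8]
finger_gap: 0.0007
finger_force: 0.0
```

{"method": "play_rows", "body": {"commands": [{"rx": 0, "ry": 0, "rz": 0, "x": 0, "y": -0.02, "z": 0, "grip": 0}, {"rx": 0, "ry": 0, "rz": 0, "x": 0, "y": 0, "z": 0, "grip": 0}]}}

```text
clock: 17.5
eef_pos: [0.57, -0.0448, 0.0836]
tool_rot: [-3.141, 0.003, 3.117]
force: [0.4, -0.9, 0.3]
finger_gap: 0.0002
finger_force: 0.0
```

```bash
python3 - <<'E'
from h import *
tool();print(env.state()['eef_pos'])
E
```

```text
tool x,y of tcp rel axis [-0.0414  0.0272] z 0.0836 yaw 3.1168 f [ 0.36 -0.87  0.33]
[ 0.57002006 -0.04484406  0.08363047]
```

{"method": "play_rows", "body": {"commands": [{"rx": 0, "ry": 0, "rz": 0, "x": 0, "y": -0.14, "z": 0, "grip": 0}, {"rx": 0, "ry": 0, "rz": 0, "x": 0, "y": -0.12, "z": 0, "grip": 0}, {"rx": 0, "ry": 0, "rz": 0, "x": 0, "y": -0.02, "z": 0, "grip": 0}, {"rx": 0, "ry": 0, "rz": 0, "x": 0, "y": -0.015, "z": 0, "grip": 0}, {"rx": 0, "ry": 0, "rz": 0, "x": 0, "y": 0, "z": 0, "grip": 0}]}}

```text
clock: 18.0
eef_pos: [0.5688, -0.0567, 0.0816]
tool_rot: [3.142, -0.0, 3.116]
force: [-0.8, -0.5, -0.2]
finger_gap: 0.0007
finger_force: 0.0
```

{"method": "play_rows", "body": {"commands": [{"rx": 0, "ry": 0, "rz": 0, "x": 0, "y": -0.015, "z": 0, "grip": 0}, {"rx": 0, "ry": 0, "rz": 0, "x": 0, "y": -0.015, "z": 0, "grip": 0}, {"rx": 0, "ry": 0, "rz": 0, "x": 0, "y": 0, "z": 0, "grip": 0}]}}

```text
clock: 18.3
eef_pos: [0.5687, -0.0577, 0.0816]
tool_rot: [3.141, -0.0, 3.117]
force: [0.5, -0.0, -0.1]
finger_gap: 0.0002
finger_force: 0.2
```

Contact again at about -0.0577. I'll push on by 1.6 mm.

{"method": "play_rows", "body": {"commands": [{"rx": 0, "ry": 0, "rz": 0, "x": 0, "y": -0.014, "z": 0, "grip": 0}, {"rx": 0, "ry": 0, "rz": 0, "x": 0, "y": -0.013, "z": 0, "grip": 0}, {"rx": 0, "ry": 0, "rz": 0, "x": 0, "y": -0.013, "z": 0, "grip": 0}, {"rx": 0, "ry": 0, "rz": 0, "x": 0, "y": 0, "z": 0, "grip": 0}, {"rx": 0, "ry": 0, "rz": 0, "x": 0, "y": 0, "z": 0, "grip": 0}]}}

```text
clock: 18.8
eef_pos: [0.5687, -0.0593, 0.0816]
tool_rot: [3.141, -0.0, 3.117]
force: [0.7, 0.9, -0.1]
finger_gap: 0.0003
finger_force: 0.7
```

{"method": "play_rows", "body": {"commands": [{"rx": 0, "ry": 0, "rz": 0, "x": 0, "y": 0.1, "z": 0, "grip": 0}, {"rx": 0, "ry": 0, "rz": 0, "x": 0, "y": 0.2, "z": 0, "grip": 0}, {"rx": 0, "ry": 0, "rz": 0, "x": 0, "y": 0, "z": -0.6, "grip": 0}, {"rx": 0, "ry": 0, "rz": 0, "x": 0, "y": 0.45, "z": -0.8, "grip": 0}, {"rx": 0, "ry": 0, "rz": 0, "x": 0, "y": 1, "z": 0, "grip": 0}]}}

```text
clock: 19.3
eef_pos: [0.5726, 0.0095, 0.1431]
tool_rot: [-3.14, 0.008, 3.113]
force: [0.5, -0.2, 0.8]
finger_gap: 0.0005
finger_force: 0.0
```

{"method": "play_rows", "body": {"commands": [{"rx": 0, "ry": 0, "rz": 0, "x": 0, "y": 1, "z": 0, "grip": 0}, {"rx": 0, "ry": 0, "rz": 0, "x": 0, "y": 1, "z": 0, "grip": 0}, {"rx": 0, "ry": 0, "rz": 0, "x": 0, "y": 1, "z": 0, "grip": 0}, {"rx": 0, "ry": 0, "rz": 0, "x": 0, "y": 1, "z": 0, "grip": 0}, {"rx": 0, "ry": 0, "rz": 0, "x": 0, "y": 0, "z": 0, "grip": 0}]}}

```text
clock: 19.8
eef_pos: [0.5737, 0.1755, 0.1375]
tool_rot: [3.14, -0.0, 3.122]
force: [-0.1, 0.4, -0.7]
finger_gap: 0.0003
finger_force: 0.0
```

```bash
python3 - <<'E'
from m import *
print(g[429:452:4,250:322:4]); print(env.state()['eef_pos'])
E
```

```text
(np.float64(298.26960262551), np.float64(437.9316125598723)) (np.float64(315.0991312370634), np.float64(160.3871682965532)) (np.float64(278.0674789265314), np.float64(488.50964923814115)) rib-notch 3.0847
lug 3.0514 rib 3.0469 notch 3.1056
lug 3.0474 rib 3.0565 notch 3.0999
tool x,y of tcp rel axis [-0.0408  0.245 ] z 0.1375 yaw 3.1207 f [-0.64  0.2  -0.25]
[[192 191 191 191 191 189 183 173 154 137 132 129 129 130 132 145 162 177]
 [192 192 192 192 192 191 182 169 142 114 101  93  91  92 100 125 155 177]
 [192 192 192 192 192 191 182 168 141 113  99  88  78  69  79 113 151 177]
 [190 190 191 191 191 191 184 171 150 130 122 111  91  71  78 113 152 177]
 [185 187 189 191 192 192 185 174 157 142 136 125 104  83  87 118 154 179]
 [163 169 177 183 187 188 183 173 159 149 145 134 114  93  93 120 154 178]]
[0.57393382 0.17309532 0.1374674 ]
```

Only the rib end moved, with the cover pivoting about its notch through the spindle play. That play is nearly used up, so I'll push about 1.6 mm further.

{"method": "play_rows", "body": {"commands": [{"rx": 0, "ry": 0, "rz": 0, "x": 0, "y": -0.9, "z": 0, "grip": 0}, {"rx": 0, "ry": 0, "rz": 0, "x": 0, "y": -1, "z": 0, "grip": 0}, {"rx": 0, "ry": 0, "rz": 0, "x": 0, "y": -1, "z": 0, "grip": 0}, {"rx": 0, "ry": 0, "rz": 0, "x": 0, "y": -1, "z": 0, "grip": 0}, {"rx": 0, "ry": 0, "rz": 0, "x": 0, "y": -1, "z": 0, "grip": 0}]}}

```text
clock: 20.35
eef_pos: [0.569, -0.0281, 0.1378]
tool_rot: [-3.141, 0.0, 3.115]
force: [0.5, 0.0, -0.3]
finger_gap: 0.0003
finger_force: 0.0
```

{"method": "play_rows", "body": {"commands": [{"rx": 0, "ry": 0, "rz": 0, "x": 0, "y": -0.45, "z": 0, "grip": 0}, {"rx": 0, "ry": 0, "rz": 0, "x": 0, "y": 0, "z": 0.8, "grip": 0}, {"rx": 0, "ry": 0, "rz": 0, "x": 0, "y": 0, "z": 0.6, "grip": 0}, {"rx": 0, "ry": 0, "rz": 0, "x": 0, "y": 0, "z": 0, "grip": 0}, {"rx": 0, "ry": 0, "rz": 0, "x": 0, "y": 0, "z": 0, "grip": 0}]}}

```text
clock: 20.85
eef_pos: [0.5687, -0.0441, 0.0819]
tool_rot: [-3.141, -0.001, 3.116]
force: [0.3, -0.3, 0.5]
finger_gap: 0.0006
finger_force: 0.0
```

{"method": "play_rows", "body": {"commands": [{"rx": 0, "ry": 0, "rz": 0, "x": 0, "y": -0.2, "z": 0, "grip": 0}, {"rx": 0, "ry": 0, "rz": 0, "x": 0, "y": -0.13, "z": 0, "grip": 0}, {"rx": 0, "ry": 0, "rz": 0, "x": 0, "y": -0.03, "z": 0, "grip": 0}, {"rx": 0, "ry": 0, "rz": 0, "x": 0, "y": -0.015, "z": 0, "grip": 0}, {"rx": 0, "ry": 0, "rz": 0, "x": 0, "y": -0.015, "z": 0, "grip": 0}]}}

```text
clock: 21.35
eef_pos: [0.5688, -0.059, 0.082]
tool_rot: [3.142, 0.0, 3.117]
force: [0.2, 0.5, 0.0]
finger_gap: 0.0005
finger_force: 0.0
```

{"method": "play_rows", "body": {"commands": [{"rx": 0, "ry": 0, "rz": 0, "x": 0, "y": -0.015, "z": 0, "grip": 0}, {"rx": 0, "ry": 0, "rz": 0, "x": 0, "y": -0.015, "z": 0, "grip": 0}, {"rx": 0, "ry": 0, "rz": 0, "x": 0, "y": 0, "z": 0, "grip": 0}, {"rx": 0, "ry": 0, "rz": 0, "x": 0, "y": 0, "z": 0, "grip": 0}]}}

```text
clock: 21.75
eef_pos: [0.5688, -0.0596, 0.0818]
tool_rot: [3.141, 0.0, 3.117]
force: [-0.1, 3.8, 1.6]
finger_gap: 0.0004
finger_force: 1.7
```

{"method": "play_rows", "body": {"commands": [{"rx": 0, "ry": 0, "rz": 0, "x": 0, "y": 0.1, "z": 0, "grip": 0}, {"rx": 0, "ry": 0, "rz": 0, "x": 0, "y": 0.2, "z": 0, "grip": 0}, {"rx": 0, "ry": 0, "rz": 0, "x": 0, "y": 0, "z": -0.6, "grip": 0}, {"rx": 0, "ry": 0, "rz": 0, "x": 0, "y": 0.45, "z": -0.8, "grip": 0}, {"rx": 0, "ry": 0, "rz": 0, "x": 0, "y": 1, "z": 0, "grip": 0}]}}

```text
clock: 22.25
eef_pos: [0.5725, 0.0084, 0.1428]
tool_rot: [-3.14, 0.008, 3.113]
force: [0.6, 1.3, 0.7]
finger_gap: 0.0001
finger_force: 0.0
```

{"method": "play_rows", "body": {"commands": [{"rx": 0, "ry": 0, "rz": 0, "x": 0, "y": 1, "z": 0, "grip": 0}, {"rx": 0, "ry": 0, "rz": 0, "x": 0, "y": 1, "z": 0, "grip": 0}, {"rx": 0, "ry": 0, "rz": 0, "x": 0, "y": 1, "z": 0, "grip": 0}, {"rx": 0, "ry": 0, "rz": 0, "x": 0, "y": 1, "z": 0, "grip": 0}, {"rx": 0, "ry": 0, "rz": 0, "x": 0, "y": 0, "z": 0, "grip": 0}]}}

```text
clock: 22.75
eef_pos: [0.5737, 0.1744, 0.1372]
tool_rot: [3.14, -0.001, 3.122]
force: [-0.0, -1.7, -0.5]
finger_gap: 0.0005
finger_force: 0.0
```

```bash
python3 - <<'E'
from m import *
print(g[429:452:4,250:322:4]); print(env.state()['eef_pos'])
E
```

```text
(np.float64(297.47264465040945), np.float64(437.92733735265006)) (np.float64(315.7353089964781), np.float64(160.47492761094435)) (np.float64(278.1015728983494), np.float64(488.5296120702218)) rib-notch 3.0794
lug 3.0516 rib 3.0404 notch 3.1011
lug 3.0475 rib 3.0499 notch 3.0954
tool x,y of tcp rel axis [-0.0408  0.244 ] z 0.1372 yaw 3.1205 f [-0.18  0.23 -0.32]
[[192 192 192 191 191 190 183 171 151 135 130 129 130 131 138 152 167 180]
 [191 192 192 192 191 191 182 166 136 108  98  94  94  94 107 134 160 179]
 [192 192 192 192 192 191 181 165 134 106  97  88  79  72  88 123 156 179]
 [190 190 191 191 191 190 180 166 144 126 120 109  91  75  87 122 156 179]
 [186 187 189 191 191 188 179 165 149 138 135 125 105  87  92 122 156 180]
 [166 171 178 184 185 183 174 162 151 145 144 134 114  94  96 123 155 179]]
[0.57389858 0.17205047 0.13720837]
```

{"method": "play_rows", "body": {"commands": [{"rx": 0, "ry": 0, "rz": 0, "x": 0, "y": -0.9, "z": 0, "grip": 0}, {"rx": 0, "ry": 0, "rz": 0, "x": 0, "y": -1, "z": 0, "grip": 0}, {"rx": 0, "ry": 0, "rz": 0, "x": 0, "y": -1, "z": 0, "grip": 0}, {"rx": 0, "ry": 0, "rz": 0, "x": 0, "y": -1, "z": 0, "grip": 0}, {"rx": 0, "ry": 0, "rz": 0, "x": 0, "y": -1, "z": 0, "grip": 0}]}}

```text
clock: 23.3
eef_pos: [0.5689, -0.0291, 0.1377]
tool_rot: [-3.141, -0.0, 3.115]
force: [0.3, 0.2, -0.5]
finger_gap: 0.0003
finger_force: 0.0
```

{"method": "play_rows", "body": {"commands": [{"rx": 0, "ry": 0, "rz": 0, "x": 0, "y": -0.45, "z": 0, "grip": 0}, {"rx": 0, "ry": 0, "rz": 0, "x": 0, "y": 0, "z": 0.8, "grip": 0}, {"rx": 0, "ry": 0, "rz": 0, "x": 0, "y": 0, "z": 0.6, "grip": 0}, {"rx": 0, "ry": 0, "rz": 0, "x": 0, "y": -0.2, "z": 0, "grip": 0}, {"rx": 0, "ry": 0, "rz": 0, "x": 0, "y": -0.1, "z": 0, "grip": 0}]}}

```text
clock: 23.8
eef_pos: [0.5683, -0.0577, 0.0818]
tool_rot: [-3.141, -0.001, 3.116]
force: [1.0, 0.8, 0.5]
finger_gap: 0.0006
finger_force: 0.0
```

{"method": "play_rows", "body": {"commands": [{"rx": 0, "ry": 0, "rz": 0, "x": 0, "y": -0.05, "z": 0, "grip": 0}, {"rx": 0, "ry": 0, "rz": 0, "x": 0, "y": 0, "z": 0, "grip": 0}, {"rx": 0, "ry": 0, "rz": 0, "x": 0, "y": 0, "z": 0, "grip": 0}]}}

```text
clock: 24.1
eef_pos: [0.5693, -0.0583, 0.083]
tool_rot: [-3.141, 0.002, 3.117]
force: [0.2, 0.0, -0.1]
finger_gap: 0.0004
finger_force: 0.0
```

{"method": "play_rows", "body": {"commands": [{"rx": 0, "ry": 0, "rz": 0, "x": 0, "y": -0.015, "z": 0, "grip": 0}, {"rx": 0, "ry": 0, "rz": 0, "x": 0, "y": -0.015, "z": 0, "grip": 0}, {"rx": 0, "ry": 0, "rz": 0, "x": 0, "y": 0, "z": 0, "grip": 0}]}}

```text
clock: 24.4
eef_pos: [0.5688, -0.0593, 0.0817]
tool_rot: [3.142, 0.0, 3.117]
force: [0.2, -0.4, -0.3]
finger_gap: 0.0007
finger_force: 0.0
```

{"method": "play_rows", "body": {"commands": [{"rx": 0, "ry": 0, "rz": 0, "x": 0, "y": -0.015, "z": 0, "grip": 0}, {"rx": 0, "ry": 0, "rz": 0, "x": 0, "y": -0.015, "z": 0, "grip": 0}, {"rx": 0, "ry": 0, "rz": 0, "x": 0, "y": -0.015, "z": 0, "grip": 0}, {"rx": 0, "ry": 0, "rz": 0, "x": 0, "y": 0, "z": 0, "grip": 0}]}}

```text
clock: 24.8
eef_pos: [0.5687, -0.061, 0.0816]
tool_rot: [3.141, -0.0, 3.117]
force: [-0.2, 3.4, 0.2]
finger_gap: 0.0005
finger_force: 1.3
```

{"method": "play_rows", "body": {"commands": [{"rx": 0, "ry": 0, "rz": 0, "x": 0, "y": -0.01, "z": 0, "grip": 0}, {"rx": 0, "ry": 0, "rz": 0, "x": 0, "y": 0, "z": 0, "grip": 0}]}}

```text
clock: 25.0
eef_pos: [0.5687, -0.0615, 0.0817]
tool_rot: [3.142, 0.0, 3.117]
force: [1.2, 3.2, 0.5]
finger_gap: 0.0003
finger_force: 1.3
```

```bash
python3 - <<'E'
from h import *
tool();print(env.state()['eef_pos'])
E
```

```text
tool x,y of tcp rel axis [-0.0404  0.0105] z 0.0817 yaw 3.1167 f [1.2  3.18 0.5 ]
[ 0.56868839 -0.0615465   0.08165673]
```

{"method": "play_rows", "body": {"commands": [{"rx": 0, "ry": 0, "rz": 0, "x": 0, "y": 0.1, "z": 0, "grip": 0}, {"rx": 0, "ry": 0, "rz": 0, "x": 0, "y": 0.2, "z": 0, "grip": 0}, {"rx": 0, "ry": 0, "rz": 0, "x": 0, "y": 0, "z": -0.6, "grip": 0}, {"rx": 0, "ry": 0, "rz": 0, "x": 0, "y": 0.45, "z": -0.8, "grip": 0}, {"rx": 0, "ry": 0, "rz": 0, "x": 0, "y": 1, "z": 0, "grip": 0}]}}

```text
clock: 25.5
eef_pos: [0.5725, 0.007, 0.1429]
tool_rot: [-3.14, 0.008, 3.113]
force: [1.8, -0.1, 1.1]
finger_gap: 0.0007
finger_force: 0.0
```

{"method": "play_rows", "body": {"commands": [{"rx": 0, "ry": 0, "rz": 0, "x": 0, "y": 1, "z": 0, "grip": 0}, {"rx": 0, "ry": 0, "rz": 0, "x": 0, "y": 1, "z": 0, "grip": 0}, {"rx": 0, "ry": 0, "rz": 0, "x": 0, "y": 1, "z": 0, "grip": 0}, {"rx": 0, "ry": 0, "rz": 0, "x": 0, "y": 1, "z": 0, "grip": 0}, {"rx": 0, "ry": 0, "rz": 0, "x": 0, "y": 0, "z": 0, "grip": 0}]}}

```text
clock: 26.0
eef_pos: [0.5737, 0.173, 0.1373]
tool_rot: [3.14, -0.0, 3.122]
force: [-0.4, -0.1, 0.2]
finger_gap: 0.0006
finger_force: 0.0
```

```bash
python3 - <<'E'
from m import *
print(g[429:452:4,250:322:4]); print(env.state()['eef_pos'])
E
```

```text
(np.float64(281.0895901946888), np.float64(437.6885813148789)) (np.float64(322.01124729049036), np.float64(162.97359373178293)) (np.float64(278.02509203170956), np.float64(488.57405874447323)) rib-notch 2.996
lug 3.0513 rib 2.9732 notch 3.0084
lug 3.0472 rib 2.9816 notch 3.0036
tool x,y of tcp rel axis [-0.0408  0.2426] z 0.1373 yaw 3.1205 f [-0.51 -0.52 -0.51]
[[192 191 190 181 166 141 122 121 125 130 134 138 150 166 180 188 189 190]
 [192 192 190 180 162 127  96  88  90  97 100 111 134 159 178 188 189 191]
 [192 192 189 176 155 114  81  76  83  94  97 108 131 157 178 189 190 192]
 [191 190 186 170 148 107  81  88 103 118 122 126 140 161 180 190 191 192]
 [188 188 183 166 143 105  86 100 118 133 135 138 150 167 182 190 191 193]
 [172 176 173 155 131  98  87 106 127 141 144 148 159 173 184 190 191 192]]
[0.57389256 0.17067409 0.13731171]
```

The notch now spans 268-300 with the pin inside it, estimated 1-1.7 mm off and so within the dome's guidance. I'll go to the press spot on the notch side.

{"method": "play_rows", "body": {"commands": [{"rx": 0, "ry": 0, "rz": 0, "x": 0.32, "y": -1, "z": 0, "grip": 0}, {"rx": 0, "ry": 0, "rz": 0, "x": 0.32, "y": -1, "z": 0, "grip": 0}, {"rx": 0, "ry": 0, "rz": 0, "x": 0.32, "y": -1, "z": 0, "grip": 0}, {"rx": 0, "ry": 0, "rz": 0, "x": 0.32, "y": -1, "z": 0, "grip": 0}, {"rx": 0, "ry": 0, "rz": 0, "x": 0.32, "y": -1, "z": 0, "grip": 0}]}}

```text
clock: 26.55
eef_pos: [0.5043, -0.0326, 0.1377]
tool_rot: [-3.141, 0.0, 3.115]
force: [1.3, -0.1, -1.7]
finger_gap: 0.0008
finger_force: 0.0
```

{"method": "play_rows", "body": {"commands": [{"rx": 0, "ry": 0, "rz": 0, "x": 0.3, "y": -1, "z": 0, "grip": 0}, {"rx": 0, "ry": 0, "rz": 0, "x": 0, "y": 0, "z": 0.7, "grip": 0}, {"rx": 0, "ry": 0, "rz": 0, "x": 0, "y": 0, "z": 0.6, "grip": 0}, {"rx": 0, "ry": 0, "rz": 0, "x": 0, "y": 0, "z": 0, "grip": 0}, {"rx": 0, "ry": 0, "rz": 0, "x": 0, "y": 0, "z": 0, "grip": 0}]}}

```text
clock: 27.05
eef_pos: [0.492, -0.0703, 0.0858]
tool_rot: [-3.141, -0.001, 3.116]
force: [-0.6, -0.3, 0.6]
finger_gap: 0.0007
finger_force: 0.0
```

Descend slowly: contact is expected at TCP z≈0.076, home at ≈0.067.

{"method": "play_rows", "body": {"commands": [{"rx": 0, "ry": 0, "rz": 0, "x": 0, "y": 0.04, "z": 0.15, "grip": 0}, {"rx": 0, "ry": 0, "rz": 0, "x": 0, "y": 0, "z": 0.1, "grip": 0}, {"rx": 0, "ry": 0, "rz": 0, "x": 0, "y": 0, "z": 0.05, "grip": 0}, {"rx": 0, "ry": 0, "rz": 0, "x": 0, "y": 0, "z": 0, "grip": 0}]}}

```text
clock: 27.45
eef_pos: [0.493, -0.068, 0.0745]
tool_rot: [-3.141, 0.002, 3.117]
force: [-0.2, -0.1, 2.2]
finger_gap: 0.0005
finger_force: 1.4
```

{"method": "play_rows", "body": {"commands": [{"rx": 0, "ry": 0, "rz": 0, "x": 0, "y": 0, "z": 0.05, "grip": 0}, {"rx": 0, "ry": 0, "rz": 0, "x": 0, "y": 0, "z": 0, "grip": 0}, {"rx": 0, "ry": 0, "rz": 0, "x": 0, "y": 0, "z": 0, "grip": 0}]}}

```text
clock: 27.75
eef_pos: [0.4932, -0.0684, 0.0733]
tool_rot: [-3.141, 0.002, 3.117]
force: [-1.6, -0.6, 6.2]
finger_gap: 0.0002
finger_force: 3.4
```

{"method": "play_rows", "body": {"commands": [{"rx": 0, "ry": 0, "rz": 0, "x": 0, "y": 0, "z": 0.05, "grip": 0}, {"rx": 0, "ry": 0, "rz": 0, "x": 0, "y": 0, "z": 0, "grip": 0}]}}

```text
clock: 27.95
eef_pos: [0.4934, -0.0688, 0.0715]
tool_rot: [-3.14, 0.003, 3.117]
force: [0.8, -2.6, 4.6]
finger_gap: 0.0006
finger_force: 2.5
```

{"method": "play_rows", "body": {"commands": [{"rx": 0, "ry": 0, "rz": 0, "x": 0, "y": 0, "z": 0.05, "grip": 0}, {"rx": 0, "ry": 0, "rz": 0, "x": 0, "y": 0, "z": 0, "grip": 0}]}}

```text
clock: 28.15
eef_pos: [0.4934, -0.0689, 0.069]
tool_rot: [-3.14, 0.003, 3.116]
force: [1.4, -2.7, 4.1]
finger_gap: 0.0004
finger_force: 2.2
```

{"method": "play_rows", "body": {"commands": [{"rx": 0, "ry": 0, "rz": 0, "x": 0, "y": 0, "z": 0.05, "grip": 0}, {"rx": 0, "ry": 0, "rz": 0, "x": 0, "y": 0, "z": 0, "grip": 0}]}}

```text
clock: 28.35
eef_pos: [0.4934, -0.069, 0.0673]
tool_rot: [-3.14, 0.003, 3.116]
force: [-0.4, -3.1, 7.6]
finger_gap: 0.0001
finger_force: 3.7
```

It is going down, guided by the pin. I'll press until it bottoms out.

{"method": "play_rows", "body": {"commands": [{"rx": 0, "ry": 0, "rz": 0, "x": 0, "y": 0, "z": 0.05, "grip": 0}, {"rx": 0, "ry": 0, "rz": 0, "x": 0, "y": 0, "z": 0, "grip": 0}]}}

```text
clock: 28.55
eef_pos: [0.4935, -0.069, 0.0672]
tool_rot: [-3.139, 0.003, 3.116]
force: [-5.5, -2.7, 17.3]
finger_gap: 0.0004
finger_force: 8.6
```

{"method": "play_rows", "body": {"commands": [{"rx": 0, "ry": 0, "rz": 0, "x": 0, "y": 0, "z": 0.04, "grip": 0}, {"rx": 0, "ry": 0, "rz": 0, "x": 0, "y": 0, "z": 0, "grip": 0}]}}

```text
clock: 28.75
eef_pos: [0.4935, -0.069, 0.0672]
tool_rot: [-3.139, 0.004, 3.116]
force: [-10.5, -0.6, 25.4]
finger_gap: 0.0005
finger_force: 12.5
```

Bottomed with 25 N at tip height 48 mm, which is home. Lift off and check.

{"method": "play_rows", "body": {"commands": [{"rx": 0, "ry": 0, "rz": 0, "x": 0, "y": 0, "z": -0.2, "grip": 0}, {"rx": 0, "ry": 0, "rz": 0, "x": 0, "y": 0, "z": -0.8, "grip": 0}, {"rx": 0, "ry": 0, "rz": 0, "x": 0, "y": 0, "z": -1, "grip": 0}, {"rx": 0, "ry": 0, "rz": 0, "x": 0, "y": 1, "z": 0, "grip": 0}, {"rx": 0, "ry": 0, "rz": 0, "x": 0, "y": 1, "z": 0, "grip": 0}]}}

```text
clock: 29.25
eef_pos: [0.495, 0.0122, 0.1434]
tool_rot: [3.141, 0.002, 3.114]
force: [-0.0, 0.3, -0.3]
finger_gap: 0.0005
finger_force: 0.0
```

{"method": "play_rows", "body": {"commands": [{"rx": 0, "ry": 0, "rz": 0, "x": -0.3, "y": 1, "z": 0, "grip": 0}, {"rx": 0, "ry": 0, "rz": 0, "x": -0.3, "y": 1, "z": 0, "grip": 0}, {"rx": 0, "ry": 0, "rz": 0, "x": -0.3, "y": 1, "z": 0, "grip": 0}, {"rx": 0, "ry": 0, "rz": 0, "x": -0.3, "y": 1, "z": 0, "grip": 0}, {"rx": 0, "ry": 0, "rz": 0, "x": 0, "y": 0, "z": 0, "grip": 0}]}}

```text
clock: 29.75
eef_pos: [0.5463, 0.175, 0.1405]
tool_rot: [3.14, -0.002, 3.122]
force: [-0.9, -0.4, -0.2]
finger_gap: 0.0003
finger_force: 0.0
```

```bash
python3 - <<'E'
from m import *
z=np.zeros((100,100))
X=np.array([[dep(s,285+u,185+v) for u in range(0,100)] for v in range(100)])
d=X[...,:2]-C;r=np.hypot(*np.moveaxis(d,-1,0));a=np.arctan2(d[...,1],d[...,0])
for k in np.arange(-3,3,.75):
  m=(r>.04)&(r<.066)&(a>k)&(a<k+.5);print(round(k+.25,2),np.median(X[m][:,2]).round(4),end=' | ')
E
```

```text
(np.float64(286.09675471698114), np.float64(437.2027169811321)) (np.float64(314.3003317386254), np.float64(163.53910971984328)) (np.float64(277.99071717397237), np.float64(488.44432537024636)) rib-notch 3.0421
lug 3.0511 rib 3.053 notch 3.0363
lug 3.047 rib 3.063 notch 3.0313
tool x,y of tcp rel axis [-0.0128  0.244 ] z 0.1406 yaw 3.1204 f [-0.96 -0.53  0.35]
-2.75 0.0478 | -2.0 0.0481 | -1.25 0.0479 | -0.5 0.0484 | 0.25 0.0479 | 1.0 0.0479 | 1.75 0.0478 | 2.5 0.048 |
```

The top face is level at 48 mm all round, so the cover is home, and the arm is clear.

```bash
python3 -c "
from workcell import env
print(env.job_done())"
```

```text
the job is handed in; nothing more can be done
None
```

The cover is turned onto the pin and pressed fully home: its top face measured level at 48 mm all round. The arm was drawn back clear and the job was handed in at about 30 s. I overshot the pin once and nudged the cover back from the rib's other side. I took no picture of the other desk items afterwards, but the arm touched only the cover and its rib.

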